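Turn the test blocks over on the turning ramp, tray them and tidy up

ROBOT

A 7-joint arm with a two-finger parallel gripper is mounted at the origin on a cart in front of the work surface, level with it; the furniture and walls round the work are solid. World frame = base frame: x ahead of the robot, y to its left, z up, the work surface at z = 0. Lengths are in m, angles in rad, forces in N, time in s.
With the tool pointing down it reaches from about 0.35 to 0.775 m from the base axis. Payload 3.1 kg.
Tool frame: the origin (TCP) lies midway between the tips of the shut fingers; the grasp point (between the pads) lies hold_point_z behind it (hold_point_z is the distance from the TCP to the grasp point, in m); z points along the fingers, y is the line along which they close (so a half turn about z gives the same grasp; the last joint's range is limited). The gripper opens to 85 mm and grips with 20 to 120 N. Pads are 22 mm wide; open, the fingers measure 114 mm over their backs; the gripper's body (76 mm by 85 mm) begins 54 mm behind the grasp point. The pads swing forward as they close: fully open they stand 13 mm farther back than shut.
Start: joints at [-1.304, 0.311, 0.014, 1.512, -0.004, 1.319, -0.027], TCP at [0.167, 0.524, 0.231] pointing down, gripper open.
Joint ranges: [-2.7, 2.7], [-0.3, 1.91], [-1.27, 1.3], [0.12, 2.57], [-1.44, 4.58], [0.2, 2.03], [-3.05, 3.05]. Speed limits (rad/s): [2.79, 2.79, 3.14, 3.14, 3.14, 3.14, 3.14].

INTERFACE

Orientations are given as a unit quaternion [w, x, y, z].
In Python, from cell import state, read_camera, hand_in, hold_point_z gives the robot as it stands.
- The arm moves only by the tool carry_out, never from a script. Its argument "increments" is a list of rows, each an object of numbers: "x", "y", "z": the shift along the tool's x, y, z normalised to -1 to 1, where 1 is 0.2 m; "twist": the turn about the tool's z normalised to -1 to 1, where 1 is pi rad; "gripper": the opening, from 0 (shut) to 1 (fully open). In form: [{"x": .., "y": .., "z": .., "twist": .., "gripper": ..}, ...]. A call has 1 to 8 rows; each row shifts and turns the commanded pose from where the row before left it, along the tool's axes as they then stand; what a row does not reach is not made up. A row lasts 1/8 s, in which the tool goes at most 62.5 mm and 10.7 degrees, less where a joint would pass 70% of its speed; a pose out of reach is approached as far as the arm can. A call with a number of a shift or a turn outside -1 to 1 is refused whole. A call with a gripper value outside its range is refused whole. The fingers move at their own pace and stop on an object; the grip force is fixed at half the most. Time passes only in rows, so rows that do not move let the fingers close. It gives the time, the measured TCP pose, the force, the opening and the grip force at its end, in the units of the state.
- state(): the state, without advancing time (a new reading comes with each control period).
- read_camera(name): name is "scene" or "top"; returns a dict with "pixels" (480x640x3 uint8, blue, green, red), "fx", "fy", "cx", "cy" (pixels), "extrinsics" (4x4, takes a point from camera to world coordinates). Camera axes: x right, y down, z forward; pixel columns grow to the right and rows downward; lengths in m; the calibration is good to about 2 mm. A picture is of the moment at which its call begins. There is no depth.
- hand_in(): hands the job in; it is judged then, once.
The state is a dict: "time_s": time; "qpos": joint angles; "joint_vel": joint speeds; "joint_efforts": joint torques, N m; "position": TCP position; "orientation": TCP orientation; "wrist_force": force on the tool from outside, world axes, zero at the start; "moment": the same for the moment, N m; "grip_width": finger opening in m; "gripper_force": force on a finger pad.
Only numpy, scipy, OpenCV 4.12 (cv2) and the standard library are available. Lean on these libraries where they do the work, as an engineer would, in place of code of your own. Each camera call takes 0.05 s, during which the arm holds its last target. There are 200 camera calls.

TASK

Clear the loupe and the mounted specimen off the turning ramp's catch floor, where they are kept, and set them down on the bench, off the ramp and off the tray. Then turn over every steel test block lying on the bench by dropping it half over the ramp's top edge, so that it tips and lands on the catch floor with the engraved face down. Once all of them lie turned over, side by side on the catch floor, move them into the grey tray, each lying flat on its floor with the engraved face still down; last, put the loupe and the specimen back on the empty catch floor. Leave the brown dropper bottle and the petri dish alone.

Things in the scene. Friction and masses are not known exactly. Their poses are not given: they have to be found in the camera images.
- ramp: turning ramp, fixed, 220 mm wide: an aluminium wedge along its far side, a flat catch floor on its near side, open at both ends, with a 3 mm lip along its front. Origin on the bench; x points from the catch floor to the wedge, y along the edge, z up. Wedge: upright face at x = 20 mm, y = +-104 mm; its top rises from the edge (x = 20, z = 106 mm) to z = 117 mm at x = 73 mm, its back
- ramp_floor (a point): centre of the catch floor, on its surface, 6 mm above the bench; axes as the ramp's. The floor reaches 60 mm from here to the wedge's face (+x), 64 mm to the lip (-x; the lip stands 3 mm above the floor) and 110 mm either way in y
- ramp_edge (a point): middle of the ramp's top edge, 100 mm above the catch floor; axes as the ramp's. A block held level with its length across the edge, its centre 10 to 22 mm out over the catch floor (-x) and let go 5 to 15 mm above the edge, tips and lands turned over, its centre usually 25 to 75 mm out from the face
- tray: grey open tray, fixed, 240 x 100 x 10 mm outside, walls and floor 3 mm. Origin: centre of its underside, on the bench; x along its 240 mm length, y along its 100 mm width, z up
- block_a_mid (a point): steel test block, a plate 35 x 60 x 10 mm, 0.14 kg; one broad face is engraved, the other plain. The point is its centre; y axis runs along the 60 mm length, x along the 35 mm width, z points out of the engraved face (upwards at the start, downwards once turned over). May be absent.
- block_b_mid (a point): steel test block, a plate 35 x 60 x 10 mm, 0.14 kg; one broad face is engraved, the other plain. The point is its centre; y axis runs along the 60 mm length, x along the 35 mm width, z points out of the engraved face (upwards at the start, downwards once turned over). May be absent.
- block_c_mid (a point): steel test block, a plate 35 x 60 x 10 mm, 0.14 kg; one broad face is engraved, the other plain. The point is its centre; y axis runs along the 60 mm length, x along the 35 mm width, z points out of the engraved face (upwards at the start, downwards once turned over). May be absent.
- loupe_mid (a point): black stand loupe, a cylinder 36 mm in diameter and 36 mm tall; it starts upright on the catch floor. The point is its centre; z is its axis
- puck_mid (a point): black mounted specimen, a disc 30 mm in diameter and 18 mm tall; it starts flat on the catch floor. The point is its centre; z is its axis
- bottle: brown dropper bottle, 33 mm in diameter, 102 mm tall, loose, a bystander; origin at the centre of its underside
- petri: clear petri dish, 61 mm in diameter, 13 mm tall, loose, a bystander; origin at the centre of its underside

How it is judged:
On the way, in this order (a step that is already met when the one before it is completed fails the run):
1. the loupe and the mounted specimen are off the ramp and off the tray, on the bench, let go (not (x of loupe_mid in the frame of ramp between -0.125 and 0.09 m and y of loupe_mid in the frame of ramp between -0.127 and 0.127 m and z of loupe_mid in the frame of ramp between -0.05 and 0.5 m) and not (x of loupe_mid in the frame of tray between -0.135 and 0.135 m and y of loupe_mid in the frame of tray between -0.065 and 0.065 m and z of loupe_mid in the frame of tray between -0.05 and 0.5 m) and height (world z) of loupe_mid between 0 and 0.03 m and contact force between the fingers and loupe below 0.1 N and not (x of puck_mid in the frame of ramp between -0.125 and 0.09 m and y of puck_mid in the frame of ramp between -0.127 and 0.127 m and z of puck_mid in the frame of ramp between -0.05 and 0.5 m) and not (x of puck_mid in the frame of tray between -0.135 and 0.135 m and y of puck_mid in the frame of tray between -0.065 and 0.065 m and z of puck_mid in the frame of tray between -0.05 and 0.5 m) and height (world z) of puck_mid between 0 and 0.03 m and contact force between the fingers and puck below 0.1 N), for 0.2 s.
2. a test block, let go, is seen tipping over the ramp's top edge (40 to 140 degrees from level, beside the edge and above the catch floor) ((((x of block_a_mid in the frame of ramp between -0.07 and 0.06 m and y of block_a_mid in the frame of ramp between -0.12 and 0.12 m and z of block_a_mid in the frame of ramp between 0.025 and 0.13 m) and angle between block_a_mid's own z axis and vertical between 0.7 and 2.44 rad and contact force between the fingers and block_a below 0.5 N) or ((x of block_b_mid in the frame of ramp between -0.07 and 0.06 m and y of block_b_mid in the frame of ramp between -0.12 and 0.12 m and z of block_b_mid in the frame of ramp between 0.025 and 0.13 m) and angle between block_b_mid's own z axis and vertical between 0.7 and 2.44 rad and contact force between the fingers and block_b below 0.5 N) or ((x of block_c_mid in the frame of ramp between -0.07 and 0.06 m and y of block_c_mid in the frame of ramp between -0.12 and 0.12 m and z of block_c_mid in the frame of ramp between 0.025 and 0.13 m) and angle between block_c_mid's own z axis and vertical between 0.7 and 2.44 rad and contact force between the fingers and block_c below 0.5 N))).
3. every test block present lies flat on the catch floor with the engraved face down, let go (x of block_a_mid in the frame of ramp between -0.105 and 0.02 m and y of block_a_mid in the frame of ramp between -0.11 and 0.11 m and z of block_a_mid in the frame of ramp between 0.007 and 0.0145 m and angle between each of block_a_mid, block_b_mid, block_c_mid's own z axis and vertical above 2.97 rad and contact force between the fingers and block_a below 0.1 N and linear speed of each of block_a, block_b, block_c below 0.03 m/s and x of block_b_mid in the frame of ramp between -0.105 and 0.02 m and y of block_b_mid in the frame of ramp between -0.11 and 0.11 m and z of block_b_mid in the frame of ramp between 0.007 and 0.0145 m and contact force between the fingers and block_b below 0.1 N and x of block_c_mid in the frame of ramp between -0.105 and 0.02 m and y of block_c_mid in the frame of ramp between -0.11 and 0.11 m and z of block_c_mid in the frame of ramp between 0.007 and 0.0145 m and contact force between the fingers and block_c below 0.1 N), for 0.2 s.
At the end, for the whole second after the job is handed in: every test block present lies flat on the tray's floor (within about 10 degrees and 3.5 mm of lying on it, not on one another), inside the tray's walls, with the engraved face down, at rest; the loupe and the mounted specimen are back on the catch floor (their centres over it), at rest (x of block_a_mid in the frame of tray between -0.117 and 0.117 m and y of block_a_mid in the frame of tray between -0.047 and 0.047 m and z of block_a_mid in the frame of tray between 0.004 and 0.0115 m and angle between each of block_a_mid, block_b_mid, block_c_mid's own z axis and vertical above 2.97 rad and linear speed of each of block_a, block_b, block_c, loupe, puck below 0.02 m/s and x of block_b_mid in the frame of tray between -0.117 and 0.117 m and y of block_b_mid in the frame of tray between -0.047 and 0.047 m and z of block_b_mid in the frame of tray between 0.004 and 0.0115 m and x of block_c_mid in the frame of tray between -0.117 and 0.117 m and y of block_c_mid in the frame of tray between -0.047 and 0.047 m and z of block_c_mid in the frame of tray between 0.004 and 0.0115 m and x of loupe_mid in the frame of ramp between -0.11 and 0.02 m and y of loupe_mid in the frame of ramp between -0.113 and 0.113 m and z of loupe_mid in the frame of ramp between 0.01 and 0.03 m and x of puck_mid in the frame of ramp between -0.11 and 0.02 m and y of puck_mid in the frame of ramp between -0.113 and 0.113 m and z of puck_mid in the frame of ramp between 0.01 and 0.03 m); the robot touches nothing.
It fails at once if a test block is on the catch floor while the loupe or the specimen is still there (((x of block_a_mid in the frame of ramp between -0.104 and 0.02 m and y of block_a_mid in the frame of ramp between -0.106 and 0.106 m and z of block_a_mid in the frame of ramp between -0.01 and 0.06 m) or (x of block_b_mid in the frame of ramp between -0.104 and 0.02 m and y of block_b_mid in the frame of ramp between -0.106 and 0.106 m and z of block_b_mid in the frame of ramp between -0.01 and 0.06 m) or (x of block_c_mid in the frame of ramp between -0.104 and 0.02 m and y of block_c_mid in the frame of ramp between -0.106 and 0.106 m and z of block_c_mid in the frame of ramp between -0.01 and 0.06 m)) and ((x of loupe_mid in the frame of ramp between -0.104 and 0.02 m and y of loupe_mid in the frame of ramp between -0.106 and 0.106 m and z of loupe_mid in the frame of ramp between -0.01 and 0.05 m) or (x of puck_mid in the frame of ramp between -0.104 and 0.02 m and y of puck_mid in the frame of ramp between -0.106 and 0.106 m and z of puck_mid in the frame of ramp between -0.01 and 0.05 m))).
It fails at once if the dropper bottle or the petri dish is moved by more than 30 mm (distance of any of bottle, petri from where it was at the start of the episode above 0.03 m).
Of block_a, block_b, block_c only 2 to 3 are there at a start; the rules pass over those that are not, and their reading is None.
At some moment in a run one of block_a, block_b, block_c may be knocked a few centimetres aside while the robot is not near it.
Once in a run the grip may slacken for a moment while it holds something.
It also fails if it takes over 210 s, if anything falls off the work surface, if the arm or the gripper's body presses on something with over 40 N, if the wrist force passes 120 N, or if a joint passes its speed limit or range.

## Working session

There is one attempt and no reset: what is moved stays moved. The work goes in short steps, Python scripts to look and compute and a tool call to move; the robot and the scene stay as the last step left them, time stands still between calls to the robot, and variables do not carry over. Pictures are saved under pics/ and viewed, at most 14 in all, crops included, and the job is handed in when it is done.

Besides the shell and the picture viewer there is one more tool, called after "Emit:" in YAML: its name, and indented under it one key for each argument. carry_out: Moves the arm, as the interface text tells. Scaled input: -1 to 1 covers 0.2 m each way for a shift and pi rad each way for a turn. Its arguments: {"type":"object","properties":{"increments":{"type":"array","items":{"type":"object","properties":{"x":{"type":"number","minimum":-1,"maximum":1},"y":{"type":"number","minimum":-1,"maximum":1},"z":{"type":"number","minimum":-1,"maximum":1},"twist":{"type":"number","minimum":-1,"maximum":1},"gripper":{"type":"number"}}}}},"required":["increments"]}

```bash
mkdir -p pics; ls
python3 - <<'E'
from cell import *
import cv2,numpy as np
for n in("scene","top"):
    c=read_camera(n);cv2.imwrite(f"pics/{n}0.png",c["pixels"]);print(n,c["fx"],c["fy"],c["cx"],c["cy"]);print(np.round(c["extrinsics"],4).tolist())
s=state();print(s);print(hold_point_z if not callable(hold_point_z) else hold_point_z())
E
```

```text
pics
scene 528.2340660798948 528.2340660798948 328.7043423569485 246.4016297317409
[[0.7895, -0.3393, 0.5115, 0.0855], [-0.6136, -0.4577, 0.6435, -0.6883], [0.0158, -0.8219, -0.5695, 0.6652], [0.0, 0.0, 0.0, 1.0]]
top 507.9620245114928 507.9620245114928 319.626788476283 237.83734214975448
[[0.019, -0.9881, 0.1526, 0.4032], [-0.9998, -0.0181, 0.0075, -0.0667], [-0.0046, -0.1527, -0.9883, 1.2721], [0.0, 0.0, 0.0, 1.0]]
{'time_s': 0.1, 'qpos': array([-1.30371375,  0.31168559,  0.01399499,  1.51289129, -0.00440821,
        1.3192217 , -0.0272229 ]), 'joint_vel': array([ 5.22003922e-05,  2.35464526e-05, -3.23065774e-04, -4.75495923e-03,
       -1.97481932e-03,  1.13955572e-04, -1.03841385e-03]), 'joint_efforts': array([ 3.89708266e-04, -3.80857444e+01,  1.46512245e-01, -2.31242001e+01,
        1.23014784e-02,  8.15129082e-03,  8.78814888e-06]), 'position': array([0.16692939, 0.52336374, 0.23031001]), 'orientation': array([-1.25707423e-04,  1.53754021e-01,  9.88108556e-01, -1.08026007e-03]), 'wrist_force': array([-0.02692717, -0.65544057, -0.36819221]), 'moment': array([-0.03192003, -0.01322126,  0.01480276]), 'gripper_force': 0.0, 'grip_width': 0.08561901775560699}
0.0187
```

View pics/scene0.png

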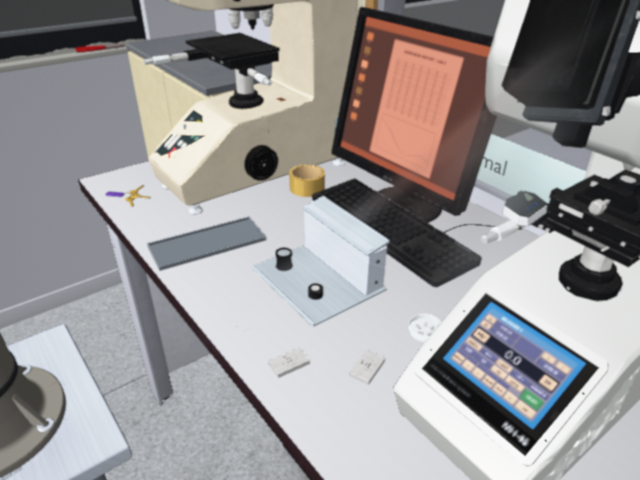

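View pics/top0.png

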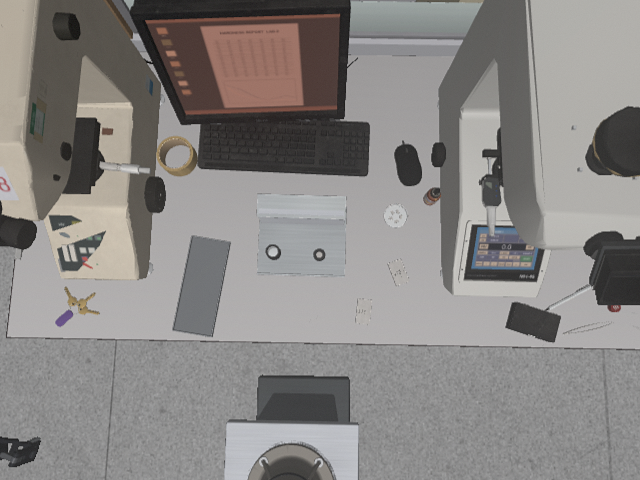

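Top view: tray about (202,285), ramp (302,235), loupe (273,252), puck (319,255), two blocks (364,311) and (398,272), petri (396,216), bottle (432,196). I'll take enlarged crops.

```bash
cat > h.py <<'E'
from cell import *
import cv2,numpy as np
def cam(n):
    c=read_camera(n);return c
def px2w(c,u,v,z):
    E=np.array(c["extrinsics"]);d=E[:3,:3]@[(u-c["cx"])/c["fx"],(v-c["cy"])/c["fy"],1.];o=E[:3,3]
    return o+d*(z-o[2])/d[2]
def w2px(c,p):
    E=np.array(c["extrinsics"]);q=E[:3,:3].T@(np.array(p)-E[:3,3]);return np.array([c["fx"]*q[0]/q[2]+c["cx"],c["fy"]*q[1]/q[2]+c["cy"]])
def crop(c,x0,y0,w,h,k,f):
    im=cv2.resize(c["pixels"][y0:y0+h,x0:x0+w],None,fx=k,fy=k,interpolation=cv2.INTER_CUBIC)
    for x in range((x0+19)//20*20,x0+w,20): cv2.line(im,(int((x-x0)*k),0),(int((x-x0)*k),6),(0,0,255),1);cv2.putText(im,str(x),(int((x-x0)*k)-8,16),0,.35,(0,0,255))
    for y in range((y0+19)//20*20,y0+h,20): cv2.line(im,(0,int((y-y0)*k)),(6,int((y-y0)*k)),(0,0,255),1);cv2.putText(im,str(y),(8,int((y-y0)*k)+4),0,.35,(0,0,255))
    cv2.imwrite("pics/"+f,im)
E
python3 - <<'E'
from h import *
crop(cam("top"),170,185,265,160,3,"t1.png")
E
```

```text
(no output)
```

View pics/t1.png

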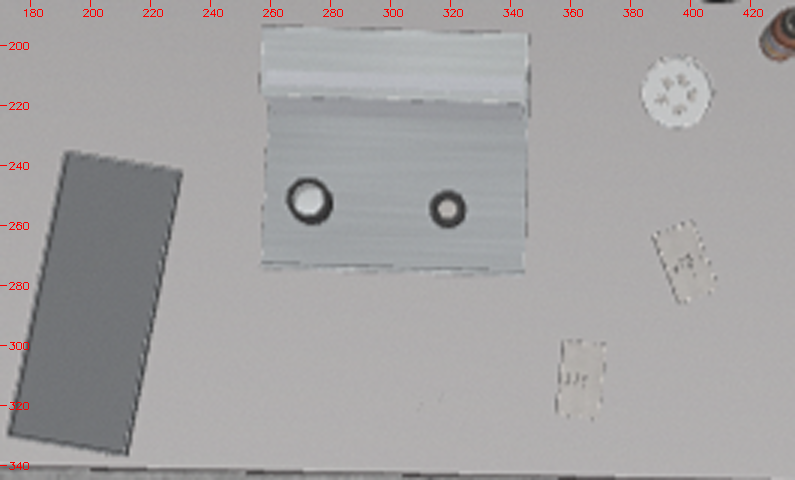

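Crop corners read: ramp lip (262,263)-(525,272), edge (262,96)-(525,104); loupe (309,200); puck (448,209); tray corners (66,151),(182,171),(128,455),(10,435); blocks with centres about (581,379) and (685,261).

Run:
```python
from h import *
c=cam("top")
f=lambda X,Y,z:px2w(c,170+X/3,185+Y/3,z)[:2]
r=lambda a:np.round(a,4).tolist()
L=f(262,263,.009),f(525,272,.009);G=f(262,98,.106),f(525,105,.106)
print("lip",r(L[0]),r(L[1]),np.linalg.norm(L[0]-L[1]),"edge",r(G[0]),r(G[1]),np.linalg.norm(G[0]-G[1]))
print("loupe",r(f(309,200,.042)),"puck",r(f(448,209,.024)))
for n,P in dict(tray=[(66,151),(182,171),(128,455),(10,435)],b1=[(563,340),(606,343),(600,418),(556,414)],b2=[(652,236),(690,220),(717,283),(682,303)]).items():
    W=np.array([f(x,y,.01) for x,y in P]);a=W[0]-W[3];b=W[1]-W[2];d=(a+b)/2
    print(n,r(W.mean(0)),"ang",np.arctan2(d[1],d[0]),"len",np.linalg.norm(d),"wid",np.linalg.norm(W[0]-W[1]+W[3]-W[2])/2)
print("petri",r(f(677,92,.013)))
```

```text
lip [0.5076, 0.0963] [0.5042, -0.1221] 0.21842135292284298 edge [0.6283, 0.0887] [0.6265, -0.1163] 0.2050125827154182
loupe [0.5569, 0.0558] puck [0.5538, -0.0573]
tray [0.4735, 0.2317] ang -0.13869020899742526 len 0.2371596241931976 wid 0.09882592442229154
b1 [0.4176, -0.1691] ang -0.08201350364425643 len 0.060732702630833926 wid 0.03570575811893247
b2 [0.5162, -0.2547] ang 0.4113875479474648 len 0.05840391813319284 wid 0.0340374781205353
petri [0.6577, -0.248]
```

Emit:
carry_out:
  increments:
    - {"twist":-0.049,"gripper":1}
    - {"twist":-0.0493,"gripper":1}
    - {"x":-0.15,"y":-0.18,"gripper":1}
    - {"x":-0.15,"y":-0.18,"gripper":1}
    - {"x":-0.15,"y":-0.18,"gripper":1}
    - {"x":-0.15,"y":-0.18,"gripper":1}
    - {"x":-0.15,"y":-0.18,"gripper":1}
    - {"x":-0.15,"y":-0.18,"gripper":1}

```text
validation failed for argument at $.in...
```

Emit:
carry_out:
  increments:
    - {"x":0,"y":0,"z":0,"twist":-0.049,"gripper":1}
    - {"x":0,"y":0,"z":0,"twist":-0.0493,"gripper":1}

```text
time_s: 0.45
position: [0.167, 0.5238, 0.231]
orientation: [-0.0, -0.003, 1.0, -0.0]
wrist_force: [-0.2, -0.0, -0.4]
grip_width: 0.0854
gripper_force: 0.0
```

Emit:
carry_out:
  increments:
    - {"x":-0.15,"y":-0.18,"z":0,"twist":0,"gripper":1}
    - {"x":-0.15,"y":-0.18,"z":0,"twist":0,"gripper":1}
    - {"x":-0.15,"y":-0.18,"z":0,"twist":0,"gripper":1}
    - {"x":-0.15,"y":-0.18,"z":0,"twist":0,"gripper":1}
    - {"x":-0.15,"y":-0.18,"z":0,"twist":0,"gripper":1}
    - {"x":-0.15,"y":-0.18,"z":0,"twist":0,"gripper":1}
    - {"x":-0.15,"y":-0.18,"z":0,"twist":0,"gripper":1}
    - {"x":-0.15,"y":-0.18,"z":0,"twist":0,"gripper":1}

```text
time_s: 1.45
position: [0.4079, 0.2348, 0.2313]
orientation: [0.0, -0.0, 1.0, 0.0]
wrist_force: [-0.1, 0.9, 0.6]
grip_width: 0.0858
gripper_force: 0.0
```

Emit:
carry_out:
  increments:
    - {"x":-0.15,"y":-0.18,"z":0,"twist":0,"gripper":1}
    - {"x":-0.15,"y":-0.18,"z":0,"twist":0,"gripper":1}
    - {"x":-0.15,"y":-0.18,"z":0,"twist":0,"gripper":1}
    - {"x":-0.15,"y":-0.18,"z":0.1,"twist":0,"gripper":1}
    - {"x":-0.15,"y":-0.18,"z":0.1,"twist":0,"gripper":1}
    - {"x":0,"y":0,"z":0.2,"twist":0,"gripper":1}
    - {"x":0,"y":0,"z":0,"twist":0,"gripper":1}

```text
time_s: 2.33
position: [0.5541, 0.0557, 0.1479]
orientation: [-0.004, 0.0, 1.0, -0.0]
wrist_force: [-1.5, 2.2, 0.3]
grip_width: 0.0852
gripper_force: 0.0
```

Emit:
carry_out:
  increments:
    - {"x":-0.01,"y":0,"z":0.16,"twist":0,"gripper":1}
    - {"x":0,"y":0,"z":0.16,"twist":0,"gripper":1}
    - {"x":0,"y":0,"z":0.16,"twist":0,"gripper":1}
    - {"x":0,"y":0,"z":0.16,"twist":0,"gripper":1}
    - {"x":0,"y":0,"z":0,"twist":0,"gripper":0}
    - {"x":0,"y":0,"z":0,"twist":0,"gripper":0}
    - {"x":0,"y":0,"z":0,"twist":0,"gripper":0}
    - {"x":0,"y":0,"z":0,"twist":0,"gripper":0}

```text
time_s: 3.32
position: [0.5615, 0.0565, 0.0259]
orientation: [0.003, -0.0, 1.0, 0.001]
wrist_force: [-0.6, 0.1, 7.7]
grip_width: 0.0324
gripper_force: 60.1
```

Emit:
carry_out:
  increments:
    - {"x":0,"y":0,"z":-0.1,"twist":0,"gripper":0}
    - {"x":0,"y":0,"z":-0.2,"twist":0,"gripper":0}
    - {"x":0,"y":0,"z":-0.1,"twist":0,"gripper":0}
    - {"x":0,"y":0,"z":0,"twist":0,"gripper":0}

```text
time_s: 3.82
position: [0.561, 0.0561, 0.1057]
orientation: [0.003, -0.0, 1.0, 0.0]
wrist_force: [0.1, -0.4, -0.5]
grip_width: 0.0324
gripper_force: 59.8
```

Run:
```python
from h import *
a=cam("scene");b=cam("top")
crop(a,230,170,180,150,3,"s2.png")
```

```text
(no output)
```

View pics/s2.png

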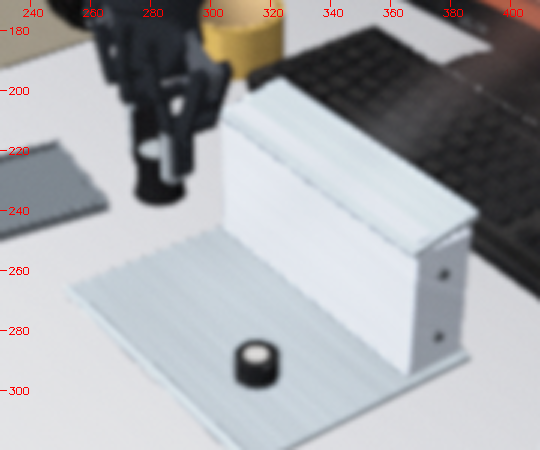

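The loupe is held about (160,180 in the crop), and the specimen is still on the floor.

Emit:
carry_out:
  increments:
    - {"x":0.17,"y":0,"z":0,"twist":0,"gripper":0}
    - {"x":0.17,"y":0,"z":0,"twist":0,"gripper":0}
    - {"x":0.17,"y":0,"z":0,"twist":0,"gripper":0}
    - {"x":0.17,"y":0,"z":0,"twist":0,"gripper":0}
    - {"x":0,"y":0,"z":0.15,"twist":0,"gripper":0}
    - {"x":0,"y":0,"z":0.15,"twist":0,"gripper":0}
    - {"x":0,"y":0,"z":0.07,"twist":0,"gripper":0}
    - {"x":0,"y":0,"z":0,"twist":0,"gripper":0}

```text
time_s: 4.92
position: [0.4218, 0.0557, 0.0281]
orientation: [-0.002, 0.0, 1.0, -0.001]
wrist_force: [-0.8, -0.1, 0.3]
grip_width: 0.0326
gripper_force: 59.8
```

Emit:
carry_out:
  increments:
    - {"x":0,"y":0,"z":0.02,"twist":0,"gripper":0}
    - {"x":0,"y":0,"z":0.015,"twist":0,"gripper":0}
    - {"x":0,"y":0,"z":0,"twist":0,"gripper":0}

```text
time_s: 5.3
position: [0.4234, 0.0561, 0.0225]
orientation: [0.0, -0.0, 1.0, 0.0]
wrist_force: [-0.5, -0.3, -0.5]
grip_width: 0.0329
gripper_force: 42.2
```

Emit:
carry_out:
  increments:
    - {"x":0,"y":0,"z":0.005,"twist":0,"gripper":0}
    - {"x":0,"y":0,"z":0,"twist":0,"gripper":1}
    - {"x":0,"y":0,"z":0,"twist":0,"gripper":1}
    - {"x":0,"y":0,"z":0,"twist":0,"gripper":1}
    - {"x":0,"y":0,"z":-0.2,"twist":0,"gripper":1}
    - {"x":0,"y":0,"z":-0.2,"twist":0,"gripper":1}
    - {"x":0,"y":0,"z":-0.2,"twist":0,"gripper":1}

```text
time_s: 6.18
position: [0.4229, 0.056, 0.1425]
orientation: [-0.0, -0.0, 1.0, -0.0]
wrist_force: [0.5, 0.3, -0.1]
grip_width: 0.0858
gripper_force: 0.0
```

Emit:
carry_out:
  increments:
    - {"x":-0.13,"y":-0.115,"z":0,"twist":0,"gripper":1}
    - {"x":-0.13,"y":-0.115,"z":0,"twist":0,"gripper":1}
    - {"x":-0.13,"y":-0.115,"z":0,"twist":0,"gripper":1}
    - {"x":-0.13,"y":-0.115,"z":0,"twist":0,"gripper":1}
    - {"x":-0.13,"y":-0.107,"z":0,"twist":0,"gripper":1}
    - {"x":0,"y":0,"z":0,"twist":0,"gripper":0.8}

```text
time_s: 6.92
position: [0.5544, -0.0602, 0.1411]
orientation: [0.0, 0.002, 1.0, -0.001]
wrist_force: [0.2, 0.1, 0.1]
grip_width: 0.0697
gripper_force: 0.0
```

Run:
```python
from h import *
crop(cam("top"),230,190,200,150,4,"t3.png")
```

```text
(no output)
```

View pics/t3.png

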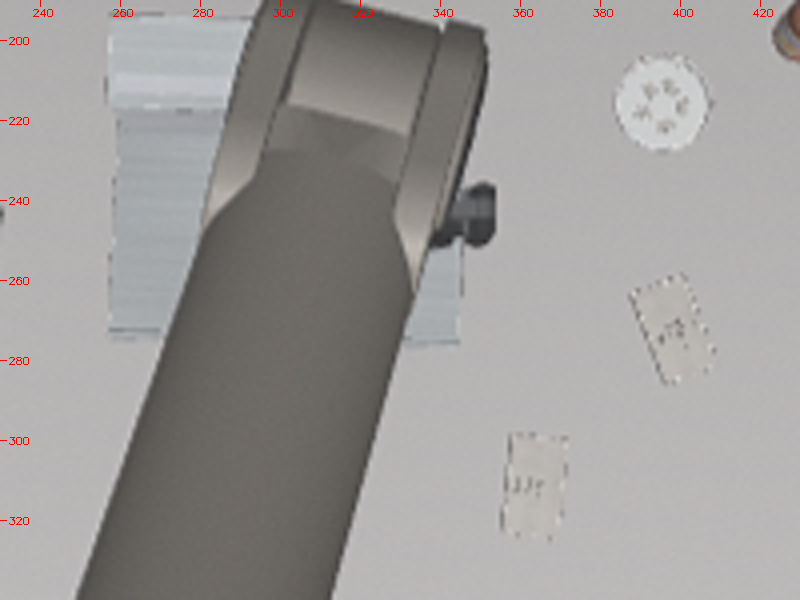

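The arm hides the loupe and the ramp; both blocks are still at (367,311) and (398,272). Going on to the specimen.

Emit:
carry_out:
  increments:
    - {"x":0,"y":0.015,"z":0.2,"twist":0,"gripper":0.8}
    - {"x":0,"y":0,"z":0.2,"twist":0,"gripper":0.8}
    - {"x":0,"y":0,"z":0.15,"twist":0,"gripper":0.8}
    - {"x":0,"y":0,"z":0.09,"twist":0,"gripper":0.8}
    - {"x":0,"y":0,"z":0,"twist":0,"gripper":0.8}

```text
time_s: 7.6
position: [0.5518, -0.0534, 0.0124]
orientation: [-0.001, -0.0, 1.0, 0.0]
wrist_force: [0.8, -0.9, -0.4]
grip_width: 0.0683
gripper_force: 0.0
```

Run:
```python
from h import *
crop(cam("scene"),200,200,200,190,3,"s4.png")
```

```text
(no output)
```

View pics/s4.png

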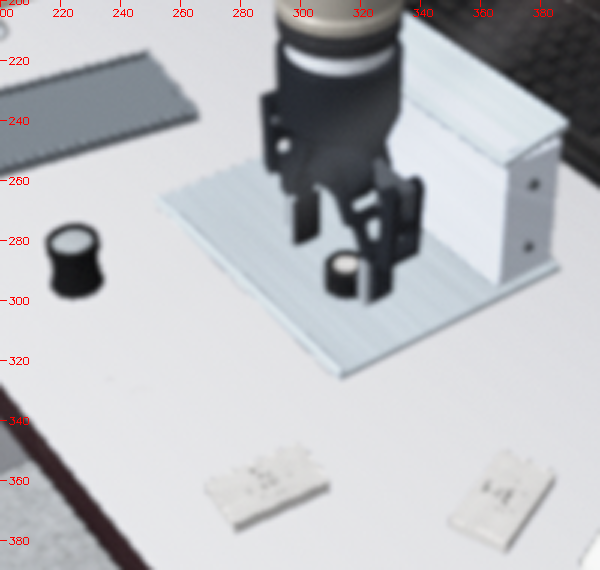

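Loupe stands upright at (74,260) in the crop; the specimen is between the fingers at (346,275); blocks unchanged.

Run:
```python
from h import *
c=cam("scene")
print(px2w(c,315.3,288,.024),px2w(c,224.3,280.7,.036))
for P in[(207,490),(295,445),(330,485),(240,527)],[(452,520),(508,452),(554,478),(505,545)]:
    W=np.array([px2w(c,200+x/3,200+y/3,.01)[:2] for x,y in P]);print(W.mean(0),W.round(3).tolist())
```

```text
[ 0.55504401 -0.05883049  0.024     ] [0.42062293 0.0505149  0.036     ]
[ 0.41596648 -0.17431469] [[0.387, -0.156], [0.446, -0.158], [0.444, -0.194], [0.387, -0.189]]
[ 0.5145905  -0.25937266] [[0.481, -0.254], [0.539, -0.235], [0.546, -0.265], [0.493, -0.284]]
```

Emit:
carry_out:
  increments:
    - {"x":-0.013,"y":-0.022,"z":0,"twist":0,"gripper":0.8}
    - {"x":0,"y":0,"z":0,"twist":0,"gripper":0}
    - {"x":0,"y":0,"z":0,"twist":0,"gripper":0}
    - {"x":0,"y":0,"z":0,"twist":0,"gripper":0}
    - {"x":0,"y":0,"z":0,"twist":0,"gripper":0}

```text
time_s: 8.32
position: [0.5563, -0.0588, 0.0141]
orientation: [0.001, -0.0, 1.0, 0.0]
wrist_force: [0.9, 0.2, 5.1]
grip_width: 0.0269
gripper_force: 59.0
```

Emit:
carry_out:
  increments:
    - {"x":0,"y":0,"z":-0.2,"twist":0,"gripper":0}
    - {"x":0,"y":0,"z":-0.1,"twist":0,"gripper":0}
    - {"x":0.17,"y":0.03,"z":0,"twist":0,"gripper":0}
    - {"x":0.17,"y":0.03,"z":0,"twist":0,"gripper":0}
    - {"x":0.17,"y":0.03,"z":0,"twist":0,"gripper":0}
    - {"x":0.17,"y":0.03,"z":0,"twist":0,"gripper":0}
    - {"x":0,"y":0,"z":0,"twist":0,"gripper":0}

```text
time_s: 9.2
position: [0.4161, -0.034, 0.0724]
orientation: [-0.002, -0.0, 1.0, 0.001]
wrist_force: [-0.1, 0.4, -0.5]
grip_width: 0.0271
gripper_force: 59.4
```

Emit:
carry_out:
  increments:
    - {"x":0,"y":0,"z":0.15,"twist":0,"gripper":0}
    - {"x":0,"y":0,"z":0.13,"twist":0,"gripper":0}
    - {"x":0,"y":0,"z":0.025,"twist":0,"gripper":0}
    - {"x":0,"y":0,"z":0,"twist":0,"gripper":0}

```text
time_s: 9.7
position: [0.4204, -0.035, 0.0124]
orientation: [0.0, 0.0, 1.0, -0.0]
wrist_force: [0.5, -0.4, 0.6]
grip_width: 0.0269
gripper_force: 59.4
```

Emit:
carry_out:
  increments:
    - {"x":0,"y":0,"z":0.012,"twist":0,"gripper":0}
    - {"x":0,"y":0,"z":0,"twist":0,"gripper":1}
    - {"x":0,"y":0,"z":0,"twist":0,"gripper":1}
    - {"x":0,"y":0,"z":0,"twist":0,"gripper":1}
    - {"x":0,"y":0,"z":-0.2,"twist":0,"gripper":1}
    - {"x":0,"y":0,"z":-0.2,"twist":0,"gripper":1}
    - {"x":0,"y":0,"z":0,"twist":0,"gripper":0.7}

```text
time_s: 10.58
position: [0.4228, -0.0349, 0.0928]
orientation: [0.004, -0.0, 1.0, 0.0]
wrist_force: [0.3, -0.8, -0.8]
grip_width: 0.0698
gripper_force: 0.0
```

Emit:
carry_out:
  increments:
    - {"x":0.01,"y":-0.17,"z":0,"twist":0,"gripper":0.7}
    - {"x":0,"y":-0.17,"z":0,"twist":0,"gripper":0.7}
    - {"x":0,"y":-0.17,"z":0,"twist":0,"gripper":0.7}
    - {"x":0,"y":-0.17,"z":0,"twist":0,"gripper":0.7}
    - {"x":0,"y":0,"z":0.15,"twist":0.022,"gripper":0.7}
    - {"x":0,"y":0,"z":0.1,"twist":0,"gripper":0.7}
    - {"x":0,"y":0,"z":0,"twist":0,"gripper":0.7}

```text
time_s: 11.45
position: [0.4154, -0.17, 0.0378]
orientation: [-0.003, 0.035, 0.999, 0.001]
wrist_force: [0.3, -0.1, 0.8]
grip_width: 0.0601
gripper_force: 0.0
```

Run:
```python
from h import *
crop(cam("scene"),200,200,200,190,3,"s5.png")
```

```text
(no output)
```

View pics/s5.png

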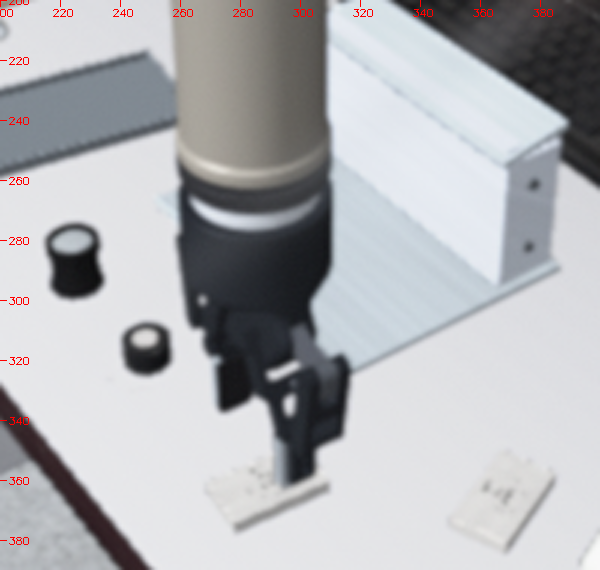

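The fingers stand squarely astride block 1; loupe and specimen are on the bench.

Emit:
carry_out:
  increments:
    - {"x":0,"y":0,"z":0.1,"twist":0,"gripper":0.7}
    - {"x":0,"y":0,"z":0.07,"twist":0,"gripper":0.7}
    - {"x":0,"y":0,"z":0,"twist":0,"gripper":0.7}
    - {"x":0,"y":0,"z":0,"twist":0,"gripper":0}
    - {"x":0,"y":0,"z":0,"twist":0,"gripper":0}
    - {"x":0,"y":0,"z":0,"twist":0,"gripper":0}
    - {"x":0,"y":0,"z":0,"twist":0,"gripper":0}

```text
time_s: 12.38
position: [0.4185, -0.1709, 0.007]
orientation: [0.001, 0.035, 0.999, 0.0]
wrist_force: [-1.4, 0.7, 5.4]
grip_width: 0.0316
gripper_force: 59.1
```

Emit:
carry_out:
  increments:
    - {"x":0,"y":0,"z":-0.1,"twist":0,"gripper":0}
    - {"x":0,"y":0,"z":-0.2,"twist":0,"gripper":0}
    - {"x":0,"y":0,"z":-0.2,"twist":0,"gripper":0}
    - {"x":0,"y":0,"z":-0.2,"twist":0,"gripper":0}
    - {"x":0,"y":0,"z":-0.1,"twist":-0.018,"gripper":0}
    - {"x":0,"y":0.15,"z":0,"twist":0,"gripper":0}
    - {"x":0,"y":0.2,"z":0,"twist":0,"gripper":0}
    - {"x":0,"y":0.2,"z":0,"twist":0,"gripper":0}

```text
time_s: 13.38
position: [0.419, -0.0599, 0.1663]
orientation: [0.001, 0.007, 1.0, 0.0]
wrist_force: [0.5, -0.9, -1.1]
grip_width: 0.0317
gripper_force: 59.7
```

Emit:
carry_out:
  increments:
    - {"x":-0.15,"y":0,"z":0,"twist":0,"gripper":0}
    - {"x":-0.2,"y":0,"z":0,"twist":0,"gripper":0}
    - {"x":-0.2,"y":0,"z":0,"twist":0,"gripper":0}
    - {"x":-0.2,"y":0,"z":0,"twist":0,"gripper":0}
    - {"x":-0.15,"y":0,"z":0,"twist":0,"gripper":0}
    - {"x":0,"y":0,"z":0,"twist":0,"gripper":0}

```text
time_s: 14.12
position: [0.6007, -0.0627, 0.1653]
orientation: [0.0, 0.006, 1.0, -0.0]
wrist_force: [-0.5, 0.4, -2.5]
grip_width: 0.0315
gripper_force: 59.8
```

Run:
```python
from h import *
crop(cam("scene"),220,150,200,170,3,"s6.png")
print(state()["position"])
```

```text
[ 0.59913332 -0.06306925  0.16535267]
```

View pics/s6.png

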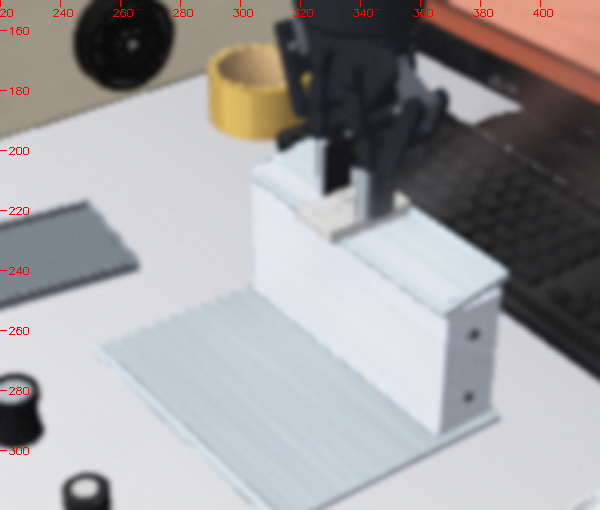

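Block 1 is held level above the wedge; outer corners at crop (297,205) and (333,233), ramp edge running (252,177)-(445,312).

Run:
```python
from h import *
c=cam("scene")
f=lambda X,Y,z:px2w(c,220+X/3,150+Y/3,z).round(4)
print("outer",f(297,205,.168),f(333,233,.168),"edge",f(252,177,.106),f(445,312,.106),"lip",f(97,348,.009))
print(state()["position"])
```

```text
outer [ 0.5722 -0.0466  0.168 ] [ 0.5704 -0.0836  0.168 ] edge [0.63   0.0812 0.106 ] [ 0.6309 -0.1188  0.106 ] lip [0.5047 0.091  0.009 ]
[ 0.59837675 -0.06324162  0.16556034]
```

Emit:
carry_out:
  increments:
    - {"x":-0.06,"y":0,"z":0,"twist":0,"gripper":0}
    - {"x":0,"y":0,"z":0.12,"twist":0,"gripper":0}
    - {"x":0,"y":0,"z":0.08,"twist":0,"gripper":0}
    - {"x":0,"y":0,"z":0,"twist":0,"gripper":0}
    - {"x":0,"y":0,"z":0,"twist":0,"gripper":0}

```text
time_s: 14.85
position: [0.6116, -0.0633, 0.1266]
orientation: [0.001, 0.006, 1.0, -0.0]
wrist_force: [0.9, 0.1, -0.3]
grip_width: 0.0317
gripper_force: 59.8
```

Emit:
carry_out:
  increments:
    - {"x":-0.005,"y":0,"z":0.018,"twist":0,"gripper":0}
    - {"x":0,"y":0,"z":0,"twist":0,"gripper":0}
    - {"x":0,"y":0,"z":0,"twist":0,"gripper":1}
    - {"x":0,"y":0,"z":0,"twist":0,"gripper":1}
    - {"x":0,"y":0,"z":0,"twist":0,"gripper":1}
    - {"x":0,"y":0,"z":0,"twist":0,"gripper":1}
    - {"x":0,"y":0,"z":0,"twist":0,"gripper":1}
    - {"x":0,"y":0,"z":-0.2,"twist":0,"gripper":1}

```text
time_s: 15.85
position: [0.6093, -0.0623, 0.1591]
orientation: [-0.004, 0.006, 1.0, 0.0]
wrist_force: [0.4, 0.6, 0.8]
grip_width: 0.0854
gripper_force: 0.0
```

Run:
```python
from h import *
c=cam("scene");crop(c,220,190,200,200,3,"s7.png")
```

```text
(no output)
```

View pics/s7.png

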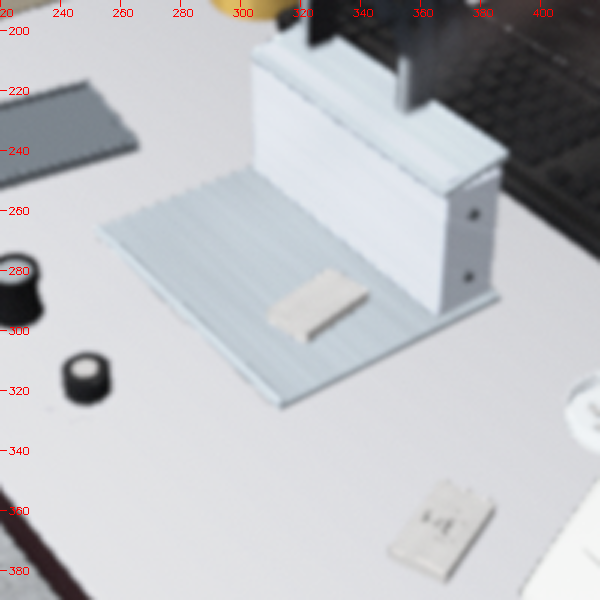

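Block 1 lies flat, plain face up, at crop (318,303) on the catch floor; block 2 is unmoved at (440,532).

Emit:
carry_out:
  increments:
    - {"x":0.094,"y":-0.19,"z":0,"twist":0,"gripper":0.7}
    - {"x":0.094,"y":-0.195,"z":0,"twist":0,"gripper":0.7}
    - {"x":0.094,"y":-0.195,"z":0,"twist":0,"gripper":0.7}
    - {"x":0.094,"y":-0.195,"z":0,"twist":0,"gripper":0.7}
    - {"x":0.094,"y":-0.19,"z":0,"twist":0,"gripper":0.7}
    - {"x":0,"y":0,"z":0.1,"twist":-0.043,"gripper":0.7}
    - {"x":0,"y":0,"z":0.2,"twist":-0.043,"gripper":0.7}
    - {"x":0,"y":0,"z":0.2,"twist":-0.043,"gripper":0.7}

```text
time_s: 16.9
position: [0.5163, -0.2553, 0.0618]
orientation: [0.001, -0.197, 0.98, -0.001]
wrist_force: [0.5, 0.3, 0.4]
grip_width: 0.06
gripper_force: 0.0
```

Emit:
carry_out:
  increments:
    - {"x":0,"y":0,"z":0,"twist":0,"gripper":0.7}

```text
time_s: 17.02
position: [0.513, -0.2534, 0.0593]
orientation: [-0.003, -0.194, 0.981, 0.002]
wrist_force: [0.8, 0.4, 0.2]
grip_width: 0.0597
gripper_force: 0.0
```

Run:
```python
from h import *
c=cam("scene");crop(c,260,240,180,160,3,"s8.png")
P=[state()["position"]]
print(P)
```

```text
[array([ 0.51496446, -0.25471165,  0.0616834 ])]
```

View pics/s8.png

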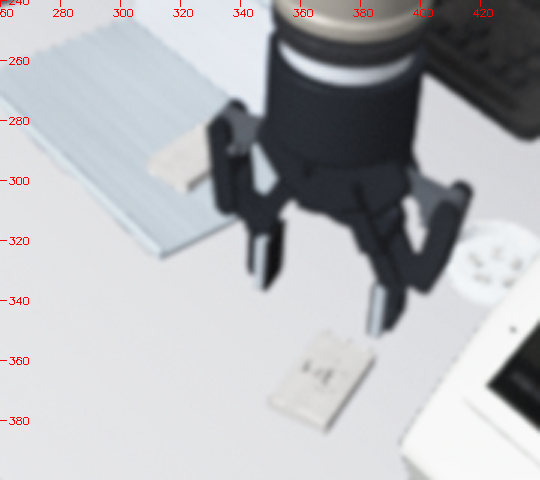

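Fingers are above block 2 with suitable alignment.

Emit:
carry_out:
  increments:
    - {"x":0,"y":-0.01,"z":0.15,"twist":0,"gripper":0.7}
    - {"x":0,"y":0,"z":0.08,"twist":0,"gripper":0.7}
    - {"x":0,"y":0,"z":0.045,"twist":0,"gripper":0.7}
    - {"x":0,"y":0,"z":0,"twist":0,"gripper":0.7}
    - {"x":0,"y":0,"z":0,"twist":0,"gripper":0}
    - {"x":0,"y":0,"z":0,"twist":0,"gripper":0}
    - {"x":0,"y":0,"z":0,"twist":0,"gripper":0}
    - {"x":0,"y":0,"z":0,"twist":0,"gripper":0}

```text
time_s: 18.08
position: [0.5172, -0.257, 0.0088]
orientation: [0.001, -0.195, 0.981, -0.0]
wrist_force: [-0.6, 1.6, 5.0]
grip_width: 0.0298
gripper_force: 58.9
```

Emit:
carry_out:
  increments:
    - {"x":0,"y":0,"z":-0.1,"twist":0,"gripper":0}
    - {"x":0,"y":0,"z":-0.2,"twist":0,"gripper":0}
    - {"x":0,"y":0,"z":-0.2,"twist":0,"gripper":0}
    - {"x":0,"y":0,"z":-0.2,"twist":0,"gripper":0}
    - {"x":0,"y":0,"z":-0.1,"twist":0.043,"gripper":0}
    - {"x":0,"y":0,"z":0,"twist":0.043,"gripper":0}
    - {"x":0,"y":0,"z":0,"twist":0.043,"gripper":0}
    - {"x":0,"y":0,"z":0,"twist":0,"gripper":0}

```text
time_s: 19.08
position: [0.5167, -0.2569, 0.1678]
orientation: [0.0, 0.006, 1.0, -0.0]
wrist_force: [-0.1, 0.7, -0.5]
grip_width: 0.0001
gripper_force: 0.0
```

Run:
```python
from h import *
c=cam("scene");t=cam("top")
h=400
a=cv2.resize(c["pixels"][240:400,240:440],None,fx=3,fy=3,interpolation=cv2.INTER_CUBIC)
cv2.imwrite("pics/s9.png",a);cv2.imwrite("pics/t9full.png",t["pixels"])
```

```text
(no output)
```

View pics/s9.png

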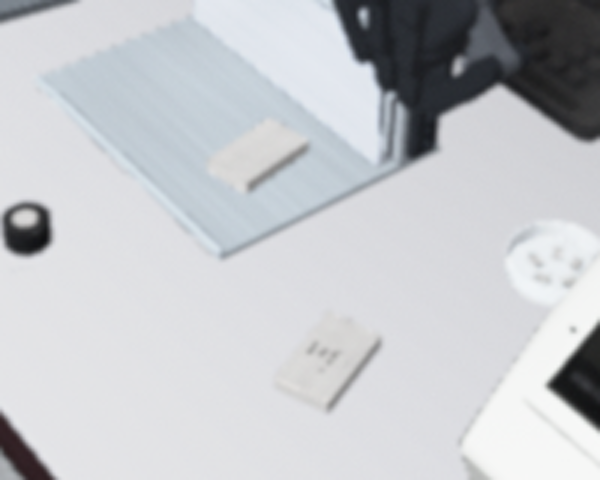

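Block 2 slipped out and lies engraved face up, corners about (276,380),(325,316),(381,342),(328,408) in this crop. I gripped it too high.

```bash
cat >> h.py <<'E'
def fit(c,P,z,x0=0,y0=0,k=1):
    """block from its 4 top corners; returns centre and long-axis angle"""
    W=np.array([px2w(c,x0+x/k,y0+y/k,z)[:2] for x,y in P]);r=cv2.minAreaRect((W*1000).astype(np.float32))
    b=cv2.boxPoints(r);e=b[1]-b[0],b[2]-b[1];l=max(e,key=np.linalg.norm);l=l*np.sign(l[0]);return np.round(W.mean(0),4),np.round(sorted(r[1]),1),round(float(np.arctan2(l[1],l[0])),3)
E
python3 - <<'E'
from h import *
c=cam("scene");t=cam("top")
print(fit(c,[(276,380),(325,316),(381,342),(328,408)],.01,240,240,3))
print("tilt check b1",fit(c,[(209,160),(268,118),(308,145),(248,189)],.016,240,240,3))
# top: segment block 2 by diff from initial background
p0=cv2.imread("pics/top0.png");d=cv2.absdiff(p0,t["pixels"]).max(2)
ys,xs=np.where(d[250:300,380:425]>12);print(len(xs),xs.min()+380 if len(xs) else 0,xs.max()+380 if len(xs) else 0,ys.min()+250 if len(xs) else 0,ys.max()+250 if len(xs) else 0)
cr=t["pixels"][255:300,380:425];cv2.imwrite("pics/x.png",cr)
g=cr.astype(int);bg=np.median(g.reshape(-1,3),0);print(bg,"center px",g[18].mean(0))
m=((np.abs(g-bg).max(2))>6).astype(np.uint8);cs,_=cv2.findContours(cv2.morphologyEx(m,cv2.MORPH_CLOSE,np.ones((3,3))),0,2)
k=max(cs,key=cv2.contourArea);r=cv2.minAreaRect(k);B=cv2.boxPoints(r)+[380,255];print(r,fit(t,B,.01))
E
```

```text
(array([ 0.4976, -0.2307]), array([36.6, 57.8]), 0.342)
tilt check b1 (array([ 0.5726, -0.0704]), array([37.6, 62.1]), 0.192)
1863 380 424 250 299
[92. 95. 97.] center px [118.24444444 121.31111111 124.        ]
((22.0, 22.0), (44.0, 44.0), 90.0) (array([ 0.5038, -0.2635]), array([109.3, 111.8]), -1.552)
```

Emit:
carry_out:
  increments:
    - {"x":0.09,"y":0.145,"z":0,"twist":0,"gripper":0.7}
    - {"x":0,"y":0,"z":0.14,"twist":-0.042,"gripper":0.7}
    - {"x":0,"y":0,"z":0.2,"twist":-0.042,"gripper":0.7}
    - {"x":0,"y":0,"z":0.2,"twist":-0.041,"gripper":0.7}
    - {"x":0,"y":0,"z":0,"twist":0,"gripper":0.7}
    - {"x":0,"y":0,"z":0,"twist":0,"gripper":0.7}

```text
time_s: 20.02
position: [0.4999, -0.2284, 0.0607]
orientation: [0.001, -0.188, 0.982, -0.001]
wrist_force: [0.0, -0.3, -0.0]
grip_width: 0.0596
gripper_force: 0.0
```

Run:
```python
from h import *
c=cam("scene");t=cam("top")
a=cv2.resize(c["pixels"][280:400,300:400],None,fx=4,fy=4,interpolation=cv2.INTER_CUBIC)
b=cv2.resize(t["pixels"][225:345,330:430],None,fx=4,fy=4,interpolation=cv2.INTER_CUBIC)
cv2.imwrite("pics/st10.png",np.hstack([a,b]));print(state()["position"])
```

```text
[ 0.50055207 -0.22864037  0.06142563]
```

View pics/st10.png

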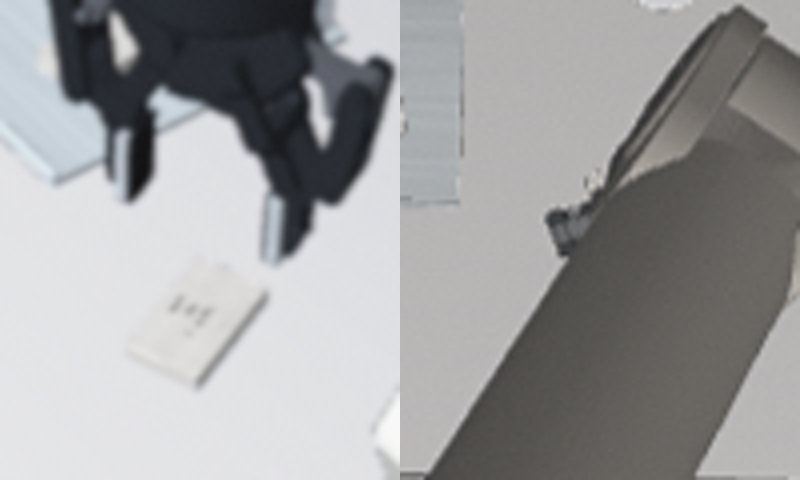

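Block 2 centre is at about (198,325) in the left panel, the same relation to the fingers as a centred approach. Descending deeper this time.

Emit:
carry_out:
  increments:
    - {"x":0,"y":0,"z":0.15,"twist":0,"gripper":0.7}
    - {"x":0,"y":0,"z":0.1,"twist":0,"gripper":0.7}
    - {"x":0,"y":0,"z":0.042,"twist":0,"gripper":0.7}
    - {"x":0,"y":0,"z":0,"twist":0,"gripper":0.7}
    - {"x":0,"y":0,"z":0,"twist":0,"gripper":0.7}

```text
time_s: 20.75
position: [0.5, -0.2282, 0.0022]
orientation: [0.001, -0.189, 0.982, -0.001]
wrist_force: [0.2, -0.1, -0.5]
grip_width: 0.0598
gripper_force: 0.0
```

Emit:
carry_out:
  increments:
    - {"x":0,"y":0,"z":0,"twist":0,"gripper":0}
    - {"x":0,"y":0,"z":0,"twist":0,"gripper":0}
    - {"x":0,"y":0,"z":0,"twist":0,"gripper":0}
    - {"x":0,"y":0,"z":0,"twist":0,"gripper":0}
    - {"x":0,"y":0,"z":-0.05,"twist":0,"gripper":0}
    - {"x":0,"y":0,"z":-0.05,"twist":0,"gripper":0}
    - {"x":0,"y":0,"z":0,"twist":0,"gripper":0}

```text
time_s: 21.62
position: [0.4997, -0.2281, 0.022]
orientation: [0.001, -0.189, 0.982, -0.001]
wrist_force: [1.0, 0.3, -2.0]
grip_width: 0.0328
gripper_force: 59.9
```

Emit:
carry_out:
  increments:
    - {"x":0,"y":0,"z":-0.2,"twist":0,"gripper":0}
    - {"x":0,"y":0,"z":-0.2,"twist":0,"gripper":0}
    - {"x":0,"y":0,"z":-0.2,"twist":0,"gripper":0}
    - {"x":0,"y":0,"z":-0.12,"twist":0.042,"gripper":0}
    - {"x":0,"y":0,"z":0,"twist":0.042,"gripper":0}
    - {"x":0,"y":0,"z":0,"twist":0.04,"gripper":0}
    - {"x":0,"y":0,"z":0,"twist":0,"gripper":0}

```text
time_s: 22.5
position: [0.4986, -0.2274, 0.1646]
orientation: [-0.0, 0.004, 1.0, 0.0]
wrist_force: [-0.7, 0.3, -0.9]
grip_width: 0.0329
gripper_force: 60.3
```

Emit:
carry_out:
  increments:
    - {"x":-0.06,"y":0.16,"z":0,"twist":0,"gripper":0}
    - {"x":-0.06,"y":0.2,"z":0,"twist":0,"gripper":0}
    - {"x":-0.07,"y":0.2,"z":0,"twist":0,"gripper":0}
    - {"x":-0.07,"y":0.2,"z":0,"twist":0,"gripper":0}
    - {"x":-0.07,"y":0.2,"z":0,"twist":0,"gripper":0}
    - {"x":-0.07,"y":0.2,"z":0,"twist":0,"gripper":0}
    - {"x":-0.07,"y":0.16,"z":0,"twist":0,"gripper":0}
    - {"x":0,"y":0,"z":0,"twist":0,"gripper":0}

```text
time_s: 23.5
position: [0.5958, 0.041, 0.164]
orientation: [-0.0, -0.0, 1.0, 0.001]
wrist_force: [-0.3, -0.3, -2.5]
grip_width: 0.033
gripper_force: 60.3
```

Run:
```python
from h import *
c=cam("scene");crop(c,240,150,160,130,4,"s11.png");s=state();print(s["position"],s["grip_width"],s["orientation"])
```

```text
[0.59522847 0.03757989 0.16413574] 0.032890781598406874 [-6.07177657e-04  1.85973168e-03  9.99998077e-01  1.35574388e-04]
```

View pics/s11.png

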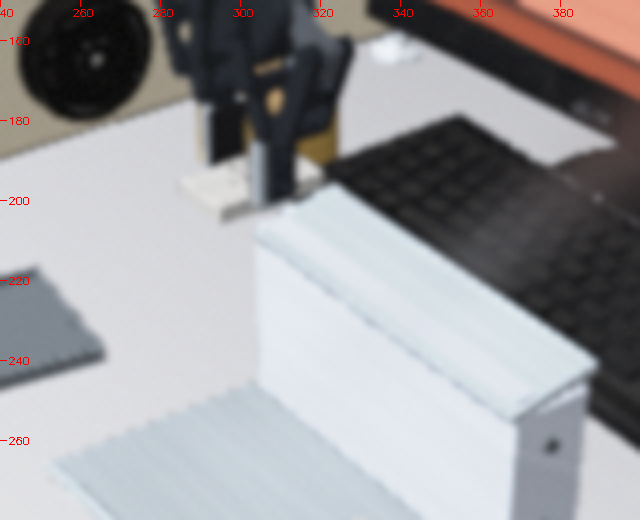

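Block 2 is held level; outer top corners at crop (180,183) and (222,214).

Run:
```python
from h import *
c=cam("scene")
for z in(.168,.172):print(px2w(c,240+180/4,150+183/4,z),px2w(c,240+222/4,150+214/4,z))
print(state()["position"])
```

```text
[0.5692489  0.05763506 0.168     ] [0.56854638 0.02157905 0.168     ]
[0.5653568  0.05163387 0.172     ] [0.56465993 0.01586794 0.172     ]
[0.5949636  0.03528662 0.16433632]
```

Emit:
carry_out:
  increments:
    - {"x":-0.083,"y":0,"z":0,"twist":0,"gripper":0}
    - {"x":0,"y":0,"z":0.12,"twist":0,"gripper":0}
    - {"x":0,"y":0,"z":0.1,"twist":0,"gripper":0}
    - {"x":0,"y":0,"z":0,"twist":0,"gripper":0}
    - {"x":0,"y":0,"z":0,"twist":0,"gripper":0}

```text
time_s: 24.22
position: [0.6123, 0.0341, 0.1218]
orientation: [0.001, 0.005, 1.0, -0.0]
wrist_force: [0.2, 0.8, -1.6]
grip_width: 0.0327
gripper_force: 60.3
```

Emit:
carry_out:
  increments:
    - {"x":0,"y":0,"z":0.01,"twist":0,"gripper":0}
    - {"x":0,"y":0,"z":0,"twist":0,"gripper":0}
    - {"x":0,"y":0,"z":0,"twist":0,"gripper":1}
    - {"x":0,"y":0,"z":0,"twist":0,"gripper":1}
    - {"x":0,"y":0,"z":0,"twist":0,"gripper":1}
    - {"x":0,"y":0,"z":0,"twist":0,"gripper":1}
    - {"x":0,"y":0,"z":0,"twist":0,"gripper":1}
    - {"x":0,"y":0,"z":-0.3,"twist":0,"gripper":1}

```text
time_s: 25.22
position: [0.6076, 0.0359, 0.1739]
orientation: [-0.007, 0.005, 1.0, -0.0]
wrist_force: [1.5, 0.9, 0.4]
grip_width: 0.0854
gripper_force: 0.0
```

Emit:
carry_out:
  increments:
    - {"x":0,"y":0.25,"z":-0.1,"twist":0,"gripper":1}
    - {"x":0,"y":0.25,"z":0,"twist":0,"gripper":1}
    - {"x":0.2,"y":0.2,"z":0,"twist":0,"gripper":1}
    - {"x":0.2,"y":0.2,"z":0,"twist":0,"gripper":1}
    - {"x":0.2,"y":0.2,"z":0,"twist":0,"gripper":0.8}
    - {"x":0,"y":0,"z":0,"twist":0,"gripper":0.8}

```text
time_s: 25.98
position: [0.4894, 0.2629, 0.1987]
orientation: [-0.002, -0.001, 1.0, 0.002]
wrist_force: [-0.5, -0.6, 0.6]
grip_width: 0.0681
gripper_force: 0.0
```

Run:
```python
from h import *
c=cam("scene");t=cam("top")
a=cv2.resize(c["pixels"][220:330,230:380],None,fx=3.5,fy=3.5,interpolation=cv2.INTER_CUBIC)
b=cv2.resize(t["pixels"][210:285,250:355],None,fx=2.6,fy=385/75,interpolation=cv2.INTER_CUBIC)
print(a.shape,b.shape)
cv2.imwrite("pics/st12.png",np.hstack([a,b]));print(state()["position"])
```

```text
(385, 525, 3) (385, 273, 3)
[0.49373198 0.2569215  0.19908982]
```

View pics/st12.png

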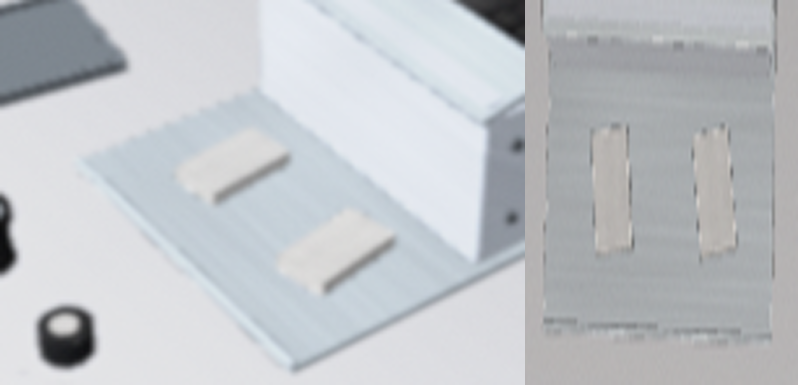

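Both blocks lie plain face up, side by side: right-panel centres about (612,190) and (715,191). I measure them now, then move by code-checked positions.

```bash
cat >> h.py <<'E'
def light(t,x0,y0,w,h,z,amin=60):
    """bright block blobs (plain/engraved steel is warmer/brighter than ramp or tray) in a top-view window"""
    g=t["pixels"][y0:y0+h,x0:x0+w].astype(int);g=cv2.resize(g.astype(np.uint8),None,fx=4,fy=4,interpolation=cv2.INTER_CUBIC).astype(int)
    m=((g[...,2]-g[...,0])>-2).astype(np.uint8);m=cv2.morphologyEx(m,cv2.MORPH_OPEN,np.ones((5,5)))
    out=[]
    for k in cv2.findContours(m,0,2)[0]:
        if cv2.contourArea(k)<amin*16: continue
        B=cv2.boxPoints(cv2.minAreaRect(k))/4-.375+[x0,y0];out.append(fit(t,B,z))
    return out
E
python3 - <<'E'
from h import *
t=cam("top")
f=lambda P:[(250+(x-525)/2.6,210+y/5.133) for x,y in P]
print(fit(t,f([(592,128),(627,126),(632,250),(598,254)]),.016))
print(fit(t,f([(694,132),(727,127),(737,247),(702,256)]),.016))
print("code",light(t,262,222,80,48,.016))
for p in [(285,247),(325,247),(305,247),(305,290),(205,270)]:print(p,t["pixels"][p[1],p[0]])
E
```

```text
(array([0.5727, 0.0324]), array([33.7, 63.1]), 0.107)
(array([ 0.574 , -0.0662]), array([33.8, 61.3]), 0.149)
code [(array([ 0.574 , -0.0647]), array([36.6, 62.6]), 0.166), (array([0.573 , 0.0339]), array([36.4, 62.6]), 0.104)]
(285, 247) [179 183 186]
(325, 247) [178 181 184]
(305, 247) [175 173 168]
(305, 290) [181 180 183]
(205, 270) [123 121 119]
```

Emit:
carry_out:
  increments:
    - {"x":-0.07,"y":-0.225,"z":0,"twist":0,"gripper":0.7}
    - {"x":-0.07,"y":-0.225,"z":0,"twist":0,"gripper":0.7}
    - {"x":-0.07,"y":-0.225,"z":0,"twist":0,"gripper":0.7}
    - {"x":-0.07,"y":-0.225,"z":0,"twist":0,"gripper":0.7}
    - {"x":-0.07,"y":-0.225,"z":0,"twist":0,"gripper":0.7}
    - {"x":0,"y":0,"z":0.25,"twist":-0.033,"gripper":0.7}
    - {"x":0,"y":0,"z":0.25,"twist":0,"gripper":0.7}
    - {"x":0,"y":0,"z":0.2,"twist":0,"gripper":0.7}

```text
time_s: 27.12
position: [0.5618, 0.0279, 0.057]
orientation: [-0.0, -0.045, 0.999, -0.001]
wrist_force: [0.7, 0.9, -0.2]
grip_width: 0.06
gripper_force: 0.0
```

Emit:
carry_out:
  increments:
    - {"x":0,"y":0,"z":0,"twist":0,"gripper":0.7}
    - {"x":0,"y":0,"z":0,"twist":0,"gripper":0.7}

```text
time_s: 27.38
position: [0.5636, 0.0293, 0.0605]
orientation: [0.002, -0.046, 0.999, -0.0]
wrist_force: [0.5, -0.8, 0.7]
grip_width: 0.0596
gripper_force: 0.0
```

Run:
```python
from h import *
s=state();print(s["position"],s["orientation"],s["qpos"])
```

```text
[0.56358885 0.02931863 0.06051741] [ 1.50510046e-03 -4.61325454e-02  9.98934114e-01 -3.97700133e-04] [-0.39662907  0.51481204  0.43196924  1.7128843  -0.25239043  0.96617735
  1.79297401]
```

Emit:
carry_out:
  increments:
    - {"x":0,"y":0.015,"z":0.13,"twist":0,"gripper":0.7}
    - {"x":0,"y":0,"z":0.09,"twist":0,"gripper":0.7}
    - {"x":0,"y":0,"z":0.036,"twist":0,"gripper":0.7}
    - {"x":0,"y":0,"z":0,"twist":0,"gripper":0.7}

```text
time_s: 27.88
position: [0.5618, 0.0335, 0.0079]
orientation: [0.0, -0.047, 0.999, -0.0]
wrist_force: [0.1, 0.5, 0.1]
grip_width: 0.0597
gripper_force: 0.0
```

Emit:
carry_out:
  increments:
    - {"x":0,"y":0,"z":0,"twist":0,"gripper":0}
    - {"x":0,"y":0,"z":0,"twist":0,"gripper":0}
    - {"x":0,"y":0,"z":0,"twist":0,"gripper":0}
    - {"x":0,"y":0,"z":0,"twist":0,"gripper":0}
    - {"x":0,"y":0,"z":-0.05,"twist":0,"gripper":0}
    - {"x":0,"y":0,"z":-0.05,"twist":0,"gripper":0}
    - {"x":0,"y":0,"z":0,"twist":0,"gripper":0}

```text
time_s: 28.75
position: [0.5625, 0.0339, 0.0287]
orientation: [0.001, -0.047, 0.999, 0.0]
wrist_force: [-0.5, -0.1, -2.2]
grip_width: 0.0334
gripper_force: 59.8
```

Emit:
carry_out:
  increments:
    - {"x":0,"y":0,"z":-0.2,"twist":0,"gripper":0}
    - {"x":0,"y":0,"z":-0.2,"twist":0,"gripper":0}
    - {"x":0,"y":0,"z":-0.1,"twist":0,"gripper":0}
    - {"x":0.01,"y":0.2,"z":0,"twist":0,"gripper":0}
    - {"x":0.01,"y":0.2,"z":0,"twist":0,"gripper":0}
    - {"x":0.01,"y":0.2,"z":0,"twist":0,"gripper":0}
    - {"x":0.01,"y":0.2,"z":0,"twist":0,"gripper":0}
    - {"x":0.01,"y":0.2,"z":0,"twist":0,"gripper":0}

```text
time_s: 29.75
position: [0.5322, 0.2331, 0.1274]
orientation: [-0.0, -0.047, 0.999, -0.0]
wrist_force: [1.6, -0.1, -0.9]
grip_width: 0.0328
gripper_force: 60.2
```

Emit:
carry_out:
  increments:
    - {"x":0,"y":0,"z":0,"twist":0.057,"gripper":0}
    - {"x":0,"y":0,"z":0,"twist":0.057,"gripper":0}
    - {"x":0,"y":0,"z":0,"twist":0.057,"gripper":0}
    - {"x":0,"y":0,"z":0,"twist":0.057,"gripper":0}
    - {"x":0,"y":0,"z":0,"twist":0.057,"gripper":0}
    - {"x":0,"y":0,"z":0,"twist":0.057,"gripper":0}
    - {"x":0,"y":0,"z":0,"twist":0.057,"gripper":0}
    - {"x":0,"y":0,"z":0,"twist":0.057,"gripper":0}

```text
time_s: 30.75
position: [0.5323, 0.2321, 0.1273]
orientation: [-0.0, 0.623, 0.783, -0.0]
wrist_force: [0.2, 0.5, -1.6]
grip_width: 0.0333
gripper_force: 60.2
```

Emit:
carry_out:
  increments:
    - {"x":0,"y":0,"z":0,"twist":0.057,"gripper":0}
    - {"x":0,"y":0,"z":0,"twist":0.057,"gripper":0}
    - {"x":0,"y":0,"z":0,"twist":0,"gripper":0}

```text
time_s: 31.12
position: [0.5324, 0.2321, 0.1272]
orientation: [0.0, 0.749, 0.662, -0.001]
wrist_force: [-0.1, 0.7, -2.5]
grip_width: 0.0325
gripper_force: 60.2
```

```bash
cat >> h.py <<'E'
def go(x,y,yaw=None):
    """tool-unit shift to a world TCP xy at the present yaw, and the twist to a yaw (of tool y, rad)"""
    s=state();q=s["orientation"];n=np.arctan2(q[2],q[1]);psi=2*n-np.pi/2;p=s["position"];d=np.array([x,y])-p[:2]
    ty=np.array([np.cos(psi),np.sin(psi)]);tx=np.array([-ty[1],ty[0]])
    tw=0 if yaw is None else -((yaw-psi+np.pi/2)%np.pi-np.pi/2)/np.pi
    print("pos",p.round(4),"psi",round(psi,3),"w",round(s["grip_width"],4),"units x %.3f y %.3f twist %.3f"%(d@tx/.2,d@ty/.2,tw),"q7",round(s["qpos"][6],2))
E
python3 -c "
from h import *
go(.5345,.2333,-.139)"
```

```text
pos [0.5324 0.2321 0.1272] psi -0.123 w 0.0325 units x 0.007 y 0.010 twist 0.005 q7 -0.21
```

Emit:
carry_out:
  increments:
    - {"x":0.007,"y":0.01,"z":0.2,"twist":0.005,"gripper":0}
    - {"x":0,"y":0,"z":0.2,"twist":0,"gripper":0}
    - {"x":0,"y":0,"z":0.1,"twist":0,"gripper":0}
    - {"x":0,"y":0,"z":0.06,"twist":0,"gripper":0}
    - {"x":0,"y":0,"z":0.03,"twist":0,"gripper":0}
    - {"x":0,"y":0,"z":0,"twist":0,"gripper":0}

```text
time_s: 31.88
position: [0.5356, 0.2332, 0.0103]
orientation: [0.0, 0.755, 0.656, 0.001]
wrist_force: [0.1, 0.1, -1.6]
grip_width: 0.0329
gripper_force: 60.2
```

Emit:
carry_out:
  increments:
    - {"x":0,"y":0,"z":0.01,"twist":0,"gripper":0}
    - {"x":0,"y":0,"z":0,"twist":0,"gripper":0.7}
    - {"x":0,"y":0,"z":0,"twist":0,"gripper":0.7}
    - {"x":0,"y":0,"z":0,"twist":0,"gripper":0.7}
    - {"x":0,"y":0,"z":-0.1,"twist":0,"gripper":0.7}
    - {"x":0,"y":0,"z":-0.2,"twist":0,"gripper":0.7}
    - {"x":0,"y":0,"z":-0.25,"twist":0,"gripper":0.7}
    - {"x":0,"y":0,"z":0,"twist":0,"gripper":0.7}

```text
time_s: 32.88
position: [0.5392, 0.2335, 0.1239]
orientation: [0.002, 0.755, 0.655, 0.005]
wrist_force: [0.1, 0.4, -0.1]
grip_width: 0.06
gripper_force: 0.0
```

Emit:
carry_out:
  increments:
    - {"x":0,"y":0,"z":0,"twist":-0.056,"gripper":0.7}
    - {"x":0,"y":0,"z":0,"twist":-0.056,"gripper":0.7}
    - {"x":0,"y":0,"z":0,"twist":-0.056,"gripper":0.7}
    - {"x":0,"y":0,"z":0,"twist":-0.056,"gripper":0.7}
    - {"x":0,"y":0,"z":0,"twist":-0.056,"gripper":0.7}
    - {"x":0,"y":0,"z":0,"twist":-0.056,"gripper":0.7}
    - {"x":0,"y":0,"z":0,"twist":-0.056,"gripper":0.7}
    - {"x":0,"y":0,"z":0,"twist":-0.056,"gripper":0.7}

```text
time_s: 33.88
position: [0.5347, 0.2327, 0.1178]
orientation: [-0.0, 0.149, 0.989, -0.0]
wrist_force: [-0.6, -0.7, -0.1]
grip_width: 0.0595
gripper_force: 0.0
```

Run:
```python
from h import *
t=cam("top");print(light(t,262,222,80,48,.016),light(t,172,236,55,100,.013))
go(.574-.0099,-.0655-.0015,np.pi/2+.158)
```

```text
[(array([ 0.5739, -0.0647]), array([36.3, 62.6]), 0.166)] [(array([0.3566, 0.2684]), array([11.4, 62.8]), -1.552), (array([0.4397, 0.1872]), array([ 35.5, 175.5]), 0.047), (array([0.4489, 0.2894]), array([ 32.4, 156.1]), 0.06), (array([0.5328, 0.2217]), array([37.1, 64.9]), 1.433), (array([0.5923, 0.2111]), array([12.1, 68.9]), -1.552), (array([0.5648, 0.2637]), array([31.2, 65.4]), -0.05), (array([0.5637, 0.2936]), array([38.3, 67.9]), 0.059)]
pos [0.5348 0.2327 0.1179] psi 1.275 w 0.0599 units x -0.577 y -1.391 twist -0.144 q7 1.03
```

Emit:
carry_out:
  increments:
    - {"x":0,"y":0,"z":0,"twist":-0.048,"gripper":0.7}
    - {"x":0,"y":0,"z":0,"twist":-0.048,"gripper":0.7}
    - {"x":0,"y":0,"z":0,"twist":-0.048,"gripper":0.7}
    - {"x":0.015,"y":-0.25,"z":0,"twist":0,"gripper":0.7}
    - {"x":0.015,"y":-0.25,"z":0,"twist":0,"gripper":0.7}
    - {"x":0.015,"y":-0.25,"z":0,"twist":0,"gripper":0.7}
    - {"x":0.015,"y":-0.25,"z":0,"twist":0,"gripper":0.7}
    - {"x":0.015,"y":-0.25,"z":0,"twist":0,"gripper":0.7}

```text
time_s: 34.92
position: [0.5568, -0.0181, 0.1179]
orientation: [0.0, -0.072, 0.997, -0.0]
wrist_force: [0.4, -0.3, -0.3]
grip_width: 0.0595
gripper_force: 0.0
```

Emit:
carry_out:
  increments:
    - {"x":0.015,"y":-0.25,"z":0,"twist":0,"gripper":0.7}
    - {"x":0,"y":0,"z":0.15,"twist":0,"gripper":0.7}
    - {"x":0,"y":0,"z":0.15,"twist":0,"gripper":0.7}
    - {"x":0,"y":0,"z":0,"twist":0,"gripper":0.7}
    - {"x":0,"y":0,"z":0,"twist":0,"gripper":0.7}

```text
time_s: 35.55
position: [0.5621, -0.0664, 0.0588]
orientation: [0.001, -0.073, 0.997, -0.0]
wrist_force: [1.2, -0.4, 0.3]
grip_width: 0.0601
gripper_force: 0.0
```

```bash
python3 -c "
from h import *
go(.574-.0099,-.0655-.0015,np.pi/2+.158)"
```

```text
pos [ 0.5621 -0.0664  0.0588] psi 1.718 w 0.0601 units x -0.010 y -0.004 twist -0.004 q7 2.02
```

Descend .051 m.

Emit:
carry_out:
  increments:
    - {"x":-0.005,"y":0,"z":0.13,"twist":0,"gripper":0.7}
    - {"x":0,"y":0,"z":0.09,"twist":0,"gripper":0.7}
    - {"x":0,"y":0,"z":0.033,"twist":0,"gripper":0.7}
    - {"x":0,"y":0,"z":0,"twist":0,"gripper":0.7}

```text
time_s: 36.05
position: [0.5623, -0.0662, 0.0071]
orientation: [-0.0, -0.074, 0.997, -0.0]
wrist_force: [0.1, -1.2, -0.1]
grip_width: 0.06
gripper_force: 0.0
```

Emit:
carry_out:
  increments:
    - {"x":0,"y":0,"z":0,"twist":0,"gripper":0}
    - {"x":0,"y":0,"z":0,"twist":0,"gripper":0}
    - {"x":0,"y":0,"z":0,"twist":0,"gripper":0}
    - {"x":0,"y":0,"z":0,"twist":0,"gripper":0}
    - {"x":0,"y":0,"z":-0.05,"twist":0,"gripper":0}
    - {"x":0,"y":0,"z":-0.05,"twist":0,"gripper":0}
    - {"x":0,"y":0,"z":0,"twist":0,"gripper":0}

```text
time_s: 36.92
position: [0.5632, -0.0662, 0.0282]
orientation: [0.001, -0.074, 0.997, -0.0]
wrist_force: [0.2, -0.3, -1.9]
grip_width: 0.0329
gripper_force: 59.7
```

Emit:
carry_out:
  increments:
    - {"x":0,"y":0,"z":-0.25,"twist":0,"gripper":0}
    - {"x":0,"y":0,"z":-0.25,"twist":0,"gripper":0}
    - {"x":0.083,"y":0.278,"z":0,"twist":0,"gripper":0}
    - {"x":0.083,"y":0.278,"z":0,"twist":0,"gripper":0}
    - {"x":0.083,"y":0.278,"z":0,"twist":0,"gripper":0}
    - {"x":0.083,"y":0.278,"z":0,"twist":0,"gripper":0}
    - {"x":0.083,"y":0.278,"z":0,"twist":0,"gripper":0}
    - {"x":0.083,"y":0.278,"z":0,"twist":0,"gripper":0}

```text
time_s: 37.92
position: [0.4136, 0.2506, 0.1271]
orientation: [0.0, -0.074, 0.997, 0.0]
wrist_force: [0.0, 0.1, -0.6]
grip_width: 0.0324
gripper_force: 60.2
```

Emit:
carry_out:
  increments:
    - {"x":0,"y":0,"z":0,"twist":0.0537,"gripper":0}
    - {"x":0,"y":0,"z":0,"twist":0.0537,"gripper":0}
    - {"x":0,"y":0,"z":0,"twist":0.0537,"gripper":0}
    - {"x":0,"y":0,"z":0,"twist":0.0537,"gripper":0}
    - {"x":0,"y":0,"z":0,"twist":0.0537,"gripper":0}
    - {"x":0,"y":0,"z":0,"twist":0.0537,"gripper":0}
    - {"x":0,"y":0,"z":0,"twist":0.0537,"gripper":0}
    - {"x":0,"y":0,"z":0,"twist":0.0537,"gripper":0}

```text
time_s: 38.92
position: [0.4144, 0.249, 0.1269]
orientation: [-0.0, 0.568, 0.823, -0.0]
wrist_force: [0.8, -0.5, -1.2]
grip_width: 0.0333
gripper_force: 60.3
```

Emit:
carry_out:
  increments:
    - {"x":0,"y":0,"z":0,"twist":0.0537,"gripper":0}
    - {"x":0,"y":0,"z":0,"twist":0.0537,"gripper":0}
    - {"x":0,"y":0,"z":0,"twist":0.0537,"gripper":0}
    - {"x":0,"y":0,"z":0,"twist":0,"gripper":0}

```text
time_s: 39.42
position: [0.4144, 0.2491, 0.1269]
orientation: [0.0, 0.753, 0.658, -0.0]
wrist_force: [-0.1, 0.3, -1.4]
grip_width: 0.0328
gripper_force: 60.3
```

```bash
python3 -c "
from h import *
go(.4154,.250,-.139)"
```

```text
pos [0.4144 0.2491 0.1269] psi -0.135 w 0.0328 units x 0.005 y 0.004 twist 0.001 q7 -0.5
```

Emit:
carry_out:
  increments:
    - {"x":0.005,"y":0.004,"z":0.2,"twist":0,"gripper":0}
    - {"x":0,"y":0,"z":0.2,"twist":0,"gripper":0}
    - {"x":0,"y":0,"z":0.1,"twist":0,"gripper":0}
    - {"x":0,"y":0,"z":0.06,"twist":0,"gripper":0}
    - {"x":0,"y":0,"z":0.03,"twist":0,"gripper":0}
    - {"x":0,"y":0,"z":0,"twist":0,"gripper":0}

```text
time_s: 40.17
position: [0.4159, 0.2502, 0.0094]
orientation: [0.0, 0.754, 0.657, 0.0]
wrist_force: [0.7, -0.3, -1.3]
grip_width: 0.033
gripper_force: 60.2
```

Emit:
carry_out:
  increments:
    - {"x":0,"y":0,"z":0.01,"twist":0,"gripper":0}
    - {"x":0,"y":0,"z":0,"twist":0,"gripper":0.7}
    - {"x":0,"y":0,"z":0,"twist":0,"gripper":0.7}
    - {"x":0,"y":0,"z":0,"twist":0,"gripper":0.7}
    - {"x":0,"y":0,"z":-0.1,"twist":0,"gripper":0.7}
    - {"x":0,"y":0,"z":-0.2,"twist":0,"gripper":0.7}
    - {"x":0,"y":0,"z":-0.25,"twist":0,"gripper":0.7}
    - {"x":0,"y":0,"z":0,"twist":0,"gripper":0.8}

```text
time_s: 41.18
position: [0.4189, 0.2517, 0.1211]
orientation: [0.0, 0.754, 0.657, 0.005]
wrist_force: [-0.7, -0.7, -1.1]
grip_width: 0.0684
gripper_force: 0.0
```

Emit:
carry_out:
  increments:
    - {"x":0,"y":0,"z":0,"twist":-0.054,"gripper":0.8}
    - {"x":0,"y":0,"z":0,"twist":-0.054,"gripper":0.8}
    - {"x":0,"y":0,"z":0,"twist":-0.054,"gripper":0.8}
    - {"x":0,"y":0,"z":0,"twist":-0.054,"gripper":0.8}
    - {"x":0,"y":0,"z":0,"twist":-0.054,"gripper":0.8}
    - {"x":0,"y":0,"z":0,"twist":-0.054,"gripper":0.8}
    - {"x":0,"y":0,"z":0,"twist":-0.054,"gripper":0.8}
    - {"x":0,"y":0,"z":0,"twist":-0.054,"gripper":0.8}

```text
time_s: 42.18
position: [0.4149, 0.2496, 0.1161]
orientation: [-0.001, 0.172, 0.985, -0.001]
wrist_force: [0.0, 0.2, -0.5]
grip_width: 0.0684
gripper_force: 0.0
```

Emit:
carry_out:
  increments:
    - {"x":0,"y":0,"z":0,"twist":-0.054,"gripper":0.8}
    - {"x":0,"y":0,"z":0,"twist":-0.054,"gripper":0.8}
    - {"x":0,"y":0,"z":0,"twist":0,"gripper":0.8}

```text
time_s: 42.55
position: [0.4151, 0.2496, 0.1163]
orientation: [-0.001, 0.007, 1.0, -0.0]
wrist_force: [-0.6, -0.7, 0.1]
grip_width: 0.0683
gripper_force: 0.0
```

Run:
```python
from h import *
c=cam("scene")
# loupe / puck: dark blobs in scene left front; report px boxes
g=c["pixels"][240:340,200:300].max(2);m=cv2.morphologyEx((g<90).astype(np.uint8),cv2.MORPH_CLOSE,np.ones((9,9)))
for k in cv2.findContours(m,0,2)[0]:
    if cv2.contourArea(k)>60:
        x,y,w,h=cv2.boundingRect(k);print(x+200,y+240,w,h, "base centre est",px2w(c,200+x+w/2,240+y+h/2,.018 if h>20 else .009))
print([b for b in light(cam("top"),172,236,55,100,.013) if b[1][1]<70])
go(.4215,.0535,np.pi/2)
```

```text
242 309 15 15 base centre est [ 0.42093717 -0.03805639  0.009     ]
216 275 18 24 base centre est [0.42185328 0.05357506 0.018     ]
[(array([0.3567, 0.2653]), array([11.4, 68.9]), -1.552), (array([0.4134, 0.2318]), array([38.4, 50.8]), 1.413), (array([0.5332, 0.2218]), array([38.1, 64.4]), 1.414)]
pos [0.4153 0.2498 0.1166] psi 1.557 w 0.0683 units x -0.045 y -0.981 twist -0.005 q7 1.09
```

Emit:
carry_out:
  increments:
    - {"x":-0.035,"y":-0.24,"z":0,"twist":0,"gripper":1}
    - {"x":0,"y":-0.245,"z":0,"twist":0,"gripper":1}
    - {"x":0,"y":-0.245,"z":0,"twist":0,"gripper":1}
    - {"x":0,"y":-0.245,"z":0,"twist":0,"gripper":1}
    - {"x":0,"y":0,"z":0.2,"twist":0,"gripper":1}
    - {"x":0,"y":0,"z":0,"twist":0,"gripper":1}
    - {"x":0,"y":0,"z":0,"twist":0,"gripper":1}

```text
time_s: 43.52
position: [0.4208, 0.0557, 0.0777]
orientation: [0.0, 0.005, 1.0, 0.0]
wrist_force: [-0.0, -0.4, 0.2]
grip_width: 0.0854
gripper_force: 0.0
```

```bash
python3 -c "
from h import *
go(.422,.055,np.pi/2)"
```

```text
pos [0.4208 0.0557 0.0777] psi 1.56 w 0.0854 units x -0.006 y -0.003 twist -0.003 q7 1.52
```

Emit:
carry_out:
  increments:
    - {"x":-0.006,"y":0,"z":0.12,"twist":0,"gripper":1}
    - {"x":0,"y":0,"z":0.12,"twist":0,"gripper":1}
    - {"x":0,"y":0,"z":0.07,"twist":0,"gripper":1}
    - {"x":0,"y":0,"z":0,"twist":0,"gripper":0}
    - {"x":0,"y":0,"z":0,"twist":0,"gripper":0}
    - {"x":0,"y":0,"z":0,"twist":0,"gripper":0}
    - {"x":0,"y":0,"z":0,"twist":0,"gripper":0}
    - {"x":0,"y":0,"z":0,"twist":0,"gripper":0}

```text
time_s: 44.52
position: [0.4227, 0.0553, 0.0163]
orientation: [0.001, 0.006, 1.0, 0.001]
wrist_force: [-2.0, 0.4, 5.6]
grip_width: 0.0328
gripper_force: 59.5
```

Emit:
carry_out:
  increments:
    - {"x":0,"y":0,"z":-0.1,"twist":0,"gripper":0}
    - {"x":0,"y":0,"z":-0.15,"twist":0,"gripper":0}
    - {"x":-0.17,"y":0,"z":0,"twist":0,"gripper":0}
    - {"x":-0.17,"y":0,"z":0,"twist":0,"gripper":0}
    - {"x":-0.17,"y":0,"z":0,"twist":0,"gripper":0}
    - {"x":-0.17,"y":0,"z":0,"twist":0,"gripper":0}
    - {"x":0,"y":0,"z":0,"twist":0,"gripper":0}

```text
time_s: 45.4
position: [0.5603, 0.0531, 0.0656]
orientation: [0.002, 0.006, 1.0, -0.0]
wrist_force: [-0.1, -0.0, -0.4]
grip_width: 0.0327
gripper_force: 59.9
```

Emit:
carry_out:
  increments:
    - {"x":0,"y":0,"z":0.13,"twist":0,"gripper":0}
    - {"x":0,"y":0,"z":0.06,"twist":0,"gripper":0}
    - {"x":0,"y":0,"z":0,"twist":0,"gripper":0}
    - {"x":0,"y":0,"z":0,"twist":0,"gripper":0}

```text
time_s: 45.9
position: [0.5579, 0.0534, 0.0279]
orientation: [0.001, 0.006, 1.0, 0.0]
wrist_force: [0.8, 0.3, -0.4]
grip_width: 0.0329
gripper_force: 59.9
```

Release, then to the specimen at (.4205,-.037).

Emit:
carry_out:
  increments:
    - {"x":0,"y":0,"z":0.015,"twist":0,"gripper":0}
    - {"x":0,"y":0,"z":0,"twist":0,"gripper":0}
    - {"x":0,"y":0,"z":0,"twist":0,"gripper":1}
    - {"x":0,"y":0,"z":0,"twist":0,"gripper":1}
    - {"x":0,"y":0,"z":0,"twist":0,"gripper":1}
    - {"x":0,"y":0,"z":-0.2,"twist":0,"gripper":1}
    - {"x":0,"y":0,"z":-0.2,"twist":0,"gripper":1}

```text
time_s: 46.78
position: [0.5571, 0.0533, 0.1046]
orientation: [-0.001, 0.006, 1.0, -0.0]
wrist_force: [0.8, -0.0, 0.3]
grip_width: 0.0853
gripper_force: 0.0
```

Emit:
carry_out:
  increments:
    - {"x":0.17,"y":-0.11,"z":0,"twist":0,"gripper":0.8}
    - {"x":0.17,"y":-0.11,"z":0,"twist":0,"gripper":0.8}
    - {"x":0.17,"y":-0.11,"z":0,"twist":0,"gripper":0.8}
    - {"x":0.17,"y":-0.11,"z":0,"twist":0,"gripper":0.8}
    - {"x":0,"y":0,"z":0.15,"twist":0,"gripper":0.8}
    - {"x":0,"y":0,"z":0,"twist":0,"gripper":0.8}
    - {"x":0,"y":0,"z":0,"twist":0,"gripper":0.8}

```text
time_s: 47.65
position: [0.4214, -0.0329, 0.0747]
orientation: [0.001, 0.006, 1.0, -0.0]
wrist_force: [-0.4, -0.0, -0.3]
grip_width: 0.0685
gripper_force: 0.0
```

```bash
python3 -c "
from h import *
go(.4205,-.037,np.pi/2)"
```

```text
pos [ 0.4214 -0.0329  0.0747] psi 1.56 w 0.0685 units x 0.004 y -0.020 twist -0.004 q7 1.75
```

Down to TCP z ≈ 0.006 (.0685 m).

Emit:
carry_out:
  increments:
    - {"x":0.004,"y":-0.018,"z":0.15,"twist":0,"gripper":0.8}
    - {"x":0,"y":0,"z":0.12,"twist":0,"gripper":0.8}
    - {"x":0,"y":0,"z":0.07,"twist":0,"gripper":0.8}
    - {"x":0,"y":0,"z":0,"twist":0,"gripper":0}
    - {"x":0,"y":0,"z":0,"twist":0,"gripper":0}
    - {"x":0,"y":0,"z":0,"twist":0,"gripper":0}
    - {"x":0,"y":0,"z":0,"twist":0,"gripper":0}
    - {"x":0,"y":0,"z":0,"twist":0,"gripper":0}

```text
time_s: 48.65
position: [0.4209, -0.0365, 0.0073]
orientation: [0.001, 0.006, 1.0, 0.0]
wrist_force: [-1.3, 0.5, 6.4]
grip_width: 0.0271
gripper_force: 59.2
```

Emit:
carry_out:
  increments:
    - {"x":0,"y":0,"z":-0.1,"twist":0,"gripper":0}
    - {"x":0,"y":0,"z":-0.15,"twist":0,"gripper":0}
    - {"x":-0.17,"y":-0.025,"z":0,"twist":0,"gripper":0}
    - {"x":-0.17,"y":-0.025,"z":0,"twist":0,"gripper":0}
    - {"x":-0.17,"y":-0.025,"z":0,"twist":0,"gripper":0}
    - {"x":-0.17,"y":-0.025,"z":0,"twist":0,"gripper":0}
    - {"x":0,"y":0,"z":0.15,"twist":0,"gripper":0}
    - {"x":0,"y":0,"z":0,"twist":0,"gripper":0}

```text
time_s: 49.65
position: [0.5532, -0.0577, 0.0242]
orientation: [-0.003, 0.006, 1.0, 0.0]
wrist_force: [-0.0, 0.1, 0.2]
grip_width: 0.0271
gripper_force: 59.4
```

Emit:
carry_out:
  increments:
    - {"x":0,"y":0,"z":0.03,"twist":0,"gripper":0}
    - {"x":0,"y":0,"z":0,"twist":0,"gripper":0}
    - {"x":0,"y":0,"z":0,"twist":0,"gripper":0}

```text
time_s: 50.02
position: [0.5559, -0.0581, 0.0209]
orientation: [0.001, 0.006, 1.0, 0.0]
wrist_force: [0.2, -0.8, 0.3]
grip_width: 0.0268
gripper_force: 59.4
```

Emit:
carry_out:
  increments:
    - {"x":0,"y":0,"z":0.024,"twist":0,"gripper":0}
    - {"x":0,"y":0,"z":0,"twist":0,"gripper":0}
    - {"x":0,"y":0,"z":0,"twist":0,"gripper":1}
    - {"x":0,"y":0,"z":0,"twist":0,"gripper":1}
    - {"x":0,"y":0,"z":0,"twist":0,"gripper":1}
    - {"x":0,"y":0,"z":-0.2,"twist":0,"gripper":1}
    - {"x":0,"y":0,"z":-0.3,"twist":0,"gripper":1}
    - {"x":0,"y":0,"z":-0.3,"twist":0,"gripper":1}

```text
time_s: 51.02
position: [0.5551, -0.0582, 0.1769]
orientation: [-0.0, 0.006, 1.0, -0.0]
wrist_force: [1.8, 0.5, 0.3]
grip_width: 0.0854
gripper_force: 0.0
```

Emit:
carry_out:
  increments:
    - {"x":0.15,"y":-0.2,"z":0,"twist":0,"gripper":1}
    - {"x":0.15,"y":-0.2,"z":0,"twist":0,"gripper":1}
    - {"x":0.15,"y":-0.2,"z":0,"twist":0,"gripper":1}
    - {"x":0.15,"y":-0.2,"z":0,"twist":0,"gripper":1}
    - {"x":0,"y":0,"z":0,"twist":0,"gripper":1}
    - {"x":0,"y":0,"z":0,"twist":0,"gripper":1}

```text
time_s: 51.78
position: [0.434, -0.2164, 0.1754]
orientation: [0.0, 0.006, 1.0, 0.0]
wrist_force: [0.0, 0.3, -0.2]
grip_width: 0.0854
gripper_force: 0.0
```

Run:
```python
from h import *
t=cam("top");p0=cv2.imread("pics/top0.png")
for b in light(t,172,236,55,100,.013):
    if b[1][0]>30 and b[1][1]<70: 
        d=b[0]-[.4735,.2317];a=-.139;print(b,"tray xy",(d@[np.cos(a),np.sin(a)]).round(4),(d@[-np.sin(a),np.cos(a)]).round(4))
g=t["pixels"][222:272,262:342].max(2);m=(g<80).astype(np.uint8)
for k in cv2.findContours(m,0,2)[0]:
    if cv2.contourArea(k)>20:
        x,y,w,h=cv2.boundingRect(k);print("dark",x+262,y+222,w,h)
print("petri/bottle diff",cv2.absdiff(t["pixels"],p0)[185:232,380:445].max(), state()["position"],state()["wrist_force"])
```

```text
(array([0.4076, 0.2602]), array([37.8, 66.3]), 1.357) tray xy -0.0692 0.0191
(array([0.5331, 0.2219]), array([37.9, 64.7]), 1.418) tray xy 0.0604 -0.0014
dark 314 250 11 11
dark 268 246 14 15
petri/bottle diff 11 [ 0.43440717 -0.21566069  0.17527477] [ 0.63568005 -0.55356917 -0.15466603]
```

Run:
```python
from h import *
def corners(c,x0,y0,w,h,z,th):
    g=cv2.resize(c["pixels"][y0:y0+h,x0:x0+w],None,fx=4,fy=4,interpolation=cv2.INTER_CUBIC).max(2)
    m=cv2.morphologyEx((g>th).astype(np.uint8),cv2.MORPH_OPEN,np.ones((7,7)))
    for k in cv2.findContours(m,0,2)[0]:
        if cv2.contourArea(k)<1200 : continue
        r=cv2.minAreaRect(k);B=cv2.boxPoints(r)/4-.375+[x0,y0];W=np.array([px2w(c,u,v,z)[:2] for u,v in B])-[.4735,.2317]
        a=-.139;T=W@np.array([[np.cos(a),-np.sin(a)],[np.sin(a),np.cos(a)]]);print("fill %.2f"%(cv2.contourArea(k)/np.prod(r[1])),(B.mean(0)).round(1),"tray mm",(T*1000).round(0).tolist(),"c",(T.mean(0)*1000).round(1))
t=cam("top");s=cam("scene")
print("top");corners(t,178,250,45,78,.013,150)
print("scene");corners(s,150,222,112,42,.013,170)
print(w2px(s,(.4735-.06,.24,.01)),w2px(s,(.533,.223,.013)))
```

```text
top
fill 0.89 [188.9 311.9] tray mm [[-85.0, 50.0], [-49.0, 49.0], [-53.0, -11.0], [-89.0, -10.0]] c [-69.1  19.4]
fill 0.57 [218.5 308.9] tray mm [[-7.0, -33.0], [-4.0, -52.0], [-93.0, -69.0], [-96.0, -50.0]] c [-50.2 -51.2]
fill 0.92 [206.9 261.2] tray mm [[43.0, 29.0], [79.0, 30.0], [78.0, -31.0], [43.0, -31.0]] c [60.8 -0.6]
fill 0.54 [182.6 273.2] tray mm [[-37.0, 54.0], [78.0, 77.0], [82.0, 53.0], [-34.0, 30.0]] c [22.1 53.4]
scene
fill 0.52 [223.9 252.4] tray mm [[-42.0, 11.0], [101.0, -67.0], [68.0, -141.0], [-67.0, -67.0]] c [ 15.3 -65.7]
fill 0.77 [232.9 232.3] tray mm [[42.0, 29.0], [93.0, 33.0], [78.0, -34.0], [29.0, -37.0]] c [60.6 -2.2]
fill 0.45 [187.2 237.2] tray mm [[-123.0, 6.0], [-91.0, 130.0], [60.0, 48.0], [16.0, -69.0]] c [-34.4  28.8]
[179.75114979 247.48145627] [232.49414119 231.75692703]
```

The first block is fine, but the other has been knocked against the tray's side wall (tray y +19 mm, end at about 49 mm). I'll grip it again and re-seat it.

Emit:
carry_out:
  increments:
    - {"x":0.016,"y":0.26,"z":0,"twist":0,"gripper":0.6}
    - {"x":0.016,"y":0.26,"z":0,"twist":0,"gripper":0.6}
    - {"x":0.016,"y":0.26,"z":0,"twist":0,"gripper":0.6}
    - {"x":0.016,"y":0.26,"z":0,"twist":0,"gripper":0.6}
    - {"x":0.016,"y":0.26,"z":0,"twist":0,"gripper":0.6}
    - {"x":0.016,"y":0.26,"z":0,"twist":0,"gripper":0.6}
    - {"x":0.016,"y":0.26,"z":0,"twist":0,"gripper":0.6}
    - {"x":0.016,"y":0.26,"z":0,"twist":0,"gripper":0.6}

```text
time_s: 52.92
position: [0.4123, 0.2024, 0.1754]
orientation: [0.0, 0.005, 1.0, 0.0]
wrist_force: [0.3, 0.2, -0.1]
grip_width: 0.0514
gripper_force: 0.0
```

Emit:
carry_out:
  increments:
    - {"x":0.016,"y":0.26,"z":0,"twist":0,"gripper":0.6}
    - {"x":0,"y":0,"z":0,"twist":0.056,"gripper":0.6}
    - {"x":0,"y":0,"z":0,"twist":0.056,"gripper":0.6}
    - {"x":0,"y":0,"z":0,"twist":0.056,"gripper":0.6}
    - {"x":0,"y":0,"z":0,"twist":0.056,"gripper":0.6}
    - {"x":0,"y":0,"z":0,"twist":0.056,"gripper":0.6}
    - {"x":0,"y":0,"z":0,"twist":0.056,"gripper":0.6}
    - {"x":0,"y":0,"z":0,"twist":0.056,"gripper":0.6}

```text
time_s: 53.92
position: [0.4097, 0.2528, 0.1751]
orientation: [-0.0, 0.584, 0.812, -0.0]
wrist_force: [-0.0, 0.9, -0.4]
grip_width: 0.0516
gripper_force: 0.0
```

Emit:
carry_out:
  increments:
    - {"x":0,"y":0,"z":0.2,"twist":0.057,"gripper":0.6}
    - {"x":0,"y":0,"z":0.2,"twist":0.057,"gripper":0.6}
    - {"x":0,"y":0,"z":0.15,"twist":0.057,"gripper":0.6}
    - {"x":0,"y":0,"z":0,"twist":0,"gripper":0.6}
    - {"x":0,"y":0,"z":0,"twist":0,"gripper":0.6}

```text
time_s: 54.55
position: [0.4109, 0.2526, 0.0663]
orientation: [0.0, 0.776, 0.631, 0.001]
wrist_force: [-0.0, 0.1, 0.7]
grip_width: 0.0514
gripper_force: 0.0
```

```bash
python3 -c "
from h import *
go(.4058,.2507,-.205)"
```

```text
pos [0.4109 0.2526 0.0663] psi -0.206 w 0.0514 units x -0.015 y -0.023 twist -0.000 q7 -0.6
```

Emit:
carry_out:
  increments:
    - {"x":-0.015,"y":-0.023,"z":0.12,"twist":0,"gripper":0.6}
    - {"x":0,"y":0,"z":0.12,"twist":0,"gripper":0.6}
    - {"x":0,"y":0,"z":0.06,"twist":0,"gripper":0.6}
    - {"x":0,"y":0,"z":0,"twist":0,"gripper":0.6}
    - {"x":0,"y":0,"z":0,"twist":0,"gripper":0.6}

```text
time_s: 55.18
position: [0.4062, 0.2502, 0.0064]
orientation: [0.0, 0.777, 0.629, 0.001]
wrist_force: [0.1, 0.2, 0.0]
grip_width: 0.0514
gripper_force: 0.0
```

Emit:
carry_out:
  increments:
    - {"x":0,"y":0,"z":0,"twist":0,"gripper":0}
    - {"x":0,"y":0,"z":0,"twist":0,"gripper":0}
    - {"x":0,"y":0,"z":0,"twist":0,"gripper":0}
    - {"x":0,"y":0,"z":0,"twist":0,"gripper":0}
    - {"x":0,"y":0,"z":-0.06,"twist":0,"gripper":0}
    - {"x":-0.091,"y":0.056,"z":0,"twist":-0.02,"gripper":0}
    - {"x":0,"y":0,"z":0,"twist":0,"gripper":0}

```text
time_s: 56.05
position: [0.4131, 0.2279, 0.018]
orientation: [0.0, 0.758, 0.652, 0.0]
wrist_force: [0.0, 0.1, -0.9]
grip_width: 0.0329
gripper_force: 60.1
```

Emit:
carry_out:
  increments:
    - {"x":0,"y":0,"z":0.05,"twist":0,"gripper":0}
    - {"x":0,"y":0,"z":0,"twist":0,"gripper":0}
    - {"x":0,"y":0,"z":0,"twist":0,"gripper":0}

```text
time_s: 56.42
position: [0.4115, 0.2298, 0.0069]
orientation: [-0.0, 0.757, 0.654, -0.001]
wrist_force: [-0.4, -0.9, -1.1]
grip_width: 0.0325
gripper_force: 60.1
```

Release, rise, retreat and check.

Emit:
carry_out:
  increments:
    - {"x":0,"y":0,"z":0,"twist":0,"gripper":0.65}
    - {"x":0,"y":0,"z":0,"twist":0,"gripper":0.65}
    - {"x":0,"y":0,"z":0,"twist":0,"gripper":0.65}
    - {"x":0,"y":0,"z":-0.1,"twist":0,"gripper":0.65}
    - {"x":0,"y":0,"z":-0.2,"twist":0,"gripper":0.65}
    - {"x":0,"y":0,"z":-0.3,"twist":0,"gripper":0.65}
    - {"x":0,"y":0,"z":-0.2,"twist":0,"gripper":0.65}

```text
time_s: 57.3
position: [0.4132, 0.2296, 0.17]
orientation: [0.0, 0.757, 0.653, 0.002]
wrist_force: [0.8, 1.1, -0.3]
grip_width: 0.0553
gripper_force: 0.0
```

Emit:
carry_out:
  increments:
    - {"x":-0.28,"y":0,"z":0,"twist":0,"gripper":0.65}
    - {"x":-0.28,"y":0,"z":0,"twist":0,"gripper":0.65}
    - {"x":-0.28,"y":0,"z":0,"twist":0,"gripper":0.65}
    - {"x":-0.28,"y":0,"z":0,"twist":0,"gripper":0.65}
    - {"x":-0.28,"y":0.05,"z":0,"twist":0,"gripper":0.65}
    - {"x":-0.28,"y":0.05,"z":0,"twist":0,"gripper":0.65}
    - {"x":-0.28,"y":0.05,"z":0,"twist":0,"gripper":0.65}
    - {"x":0,"y":0,"z":0,"twist":0,"gripper":0.65}

```text
time_s: 58.3
position: [0.3839, -0.1682, 0.168]
orientation: [0.002, 0.76, 0.649, -0.001]
wrist_force: [-0.3, 0.3, -0.5]
grip_width: 0.0555
gripper_force: 0.0
```

Run:
```python
from h import *
t=cam("top");print(state()["position"],state()["wrist_force"])
for b in light(t,172,236,55,100,.013):
    if b[1][0]>30 and b[1][1]<70:
        d=b[0]-[.4735,.2317];a=-.139;print(b,"tray xy",(d@[np.cos(a),np.sin(a)]).round(4),(d@[-np.sin(a),np.cos(a)]).round(4))
for z,(x0,y0,w,h) in ((.03,(250,222,95,52)),):
    m=(t["pixels"][y0:y0+h,x0:x0+w].max(2)<80).astype(np.uint8)
    for k in cv2.findContours(m,0,2)[0]:
        if cv2.contourArea(k)>20:
            x,y,w_,h_=cv2.boundingRect(k);print("dark",w_,h_,px2w(t,x0+x+w_/2,y0+y+h_/2,z).round(3))
s=cam("scene");p0=cv2.imread("pics/scene0.png");print("bystander diff scene",cv2.absdiff(s["pixels"],p0)[305:345,405:440].max())
```

```text
[ 0.38410189 -0.1648938   0.1674696 ] [-0.45281032  0.21616546  0.82923528]
(array([0.4126, 0.2394]), array([37.7, 64.3]), 1.413) tray xy -0.0614 -0.0008
(array([0.5332, 0.2215]), array([38. , 64.6]), 1.422) tray xy 0.0605 -0.0018
dark 11 11 [ 0.551 -0.058  0.03 ]
dark 14 15 [0.554 0.052 0.03 ]
bystander diff scene 10
```

```bash
python3 -c "
from cell import *
print(hand_in())"
```

```text
the job is handed in; nothing more can be done
None
```

The job is handed in, with no verdict returned: my last camera check showed both test blocks (only two were present) plain face up in the tray, the loupe and specimen back on the catch floor, and the bottle and petri dish not disturbed.

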